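# Scoop new potatoes into the air fryer and shut it

## Robot

A 6-joint arm with a two-finger parallel gripper is mounted at the origin on the work surface. World frame = base frame: x ahead of the robot, y to its left, z up, the work surface at z = 0. Lengths are in m, angles in rad, forces in N, time in s.
With the tool pointing down it reaches from about 0.35 to 0.975 m from the base axis. Payload 4.9 kg.
Tool frame: the origin (TCP) lies at the very end of the fingers, on their centre line; the grasp point (between the pads) lies 19 mm behind it (ctrl.pinch_z is the distance from the TCP to the grasp point, in m); z points along the fingers, y is the direction in which the jaws open and shut (so a half turn about z gives the same grasp; the last joint's range is limited). The gripper opens to 85 mm and grips with 20 to 120 N. Pads are 22 mm wide; open, the fingers measure 114 mm over their backs; the gripper's body (76 mm by 85 mm) begins 54 mm behind the grasp point. The pads swing forward as they close: fully open they stand 13 mm farther back than shut.
Start: joints at [-1.405, 0.053, 1.613, -0, 1.476, -0.119], TCP at [0.176, -0.6, 0.231] pointing down, gripper open.
Joint ranges: [-3.01, 3.01], [-1.01, 2.22], [0.06, 2.58], [-1.02, 4.17], [0.09, 2.62], [-3.14, 3.14]. Speed limits (rad/s): [2.57, 2.57, 3.14, 3.14, 3.14, 3.14].

## Interface

Orientations are given as a rotation vector (axis times angle).
In Python, from station import ctrl gives the robot as it stands.
- The arm moves only by the tool carry_out, never from a script. Its argument "series" is a list of rows, each a list of 7 numbers: the shift along the world's x, y, z each as a share of 0.025 m, from -1 to 1, then the turn, a rotation vector about the world's x, y, z each as a share of 0.1 rad, from -1 to 1, then the opening, from 0 (shut) to 1 (fully open). A call has 1 to 12 rows; each row shifts and turns the commanded pose from where the row before left it; what a row does not reach is not made up. A row lasts 1/10 s, in which the tool goes at most 50 mm and 8.59 degrees, less where a joint would pass 70% of its speed; a pose out of reach is approached as far as the arm can. A call with a number of a shift or a turn outside -1 to 1 is refused whole. A call with a gripper value outside its range is refused whole. The fingers move at their own pace and stop on an object; "grip_force" is the grip in N (left out, the last holds). Time passes only in rows, so rows that do not move let the fingers close. It gives the time, the measured TCP pose, the force and the opening at its end, in the units of the state.
- ctrl.get_obs(): the state, without advancing time (a new reading comes with each control period).
- ctrl.get_image(name): name is "side" or "top"; returns a dict with "frame" (420x560x3 uint8, blue, green, red), "fx", "fy", "cx", "cy" (pixels), "R" (3x3) and "t" (3): a world point X has camera coordinates R X + t. Camera axes: x right, y down, z forward; pixel columns grow to the right and rows downward; lengths in m; the calibration is good to about 2 mm. A picture is of the moment at which its call begins. There is no depth.
- ctrl.finish_job(): hands the job in, once; it reports no verdict.
Trained networks look in a picture, given as the dict that the camera call returned (one of the last four; its "shot" number tells which), for a name from the list of things; names that differ only in an ending like _2 or _b are one class to them, and where a whole thing is asked for, a point or a joint stands for the part that bears it (a point fixed in the world has none). Each returns a list of dicts, best first, with "p" (0 to 1); they miss things now and then, are a little off and sometimes report something else, mostly with a low value. They report only what shows in the picture. A call takes as long as a camera call.
- ctrl.trace(picture, name): "mask" (420x560 bool, what is visible of it) and "rect" ([left, top, width, height] as shares, 0 to 1, of the picture: columns of its width, rows of its height, round what is visible of it).
- ctrl.mark_of(picture, name): "position" ([column, row] as shares, 0 to 1, of the picture: columns of its width, rows of its height: a listed point, or the origin of a listed thing).
The state is a dict: "t": time; "q": joint angles; "dq": joint speeds; "effort": joint torques, N m; "tool_pos": TCP position; "tool_rot": TCP orientation; "contact_force": force on the tool from outside, world axes, zero at the start; "wrist_torque": the same for the moment, N m; "opening": finger opening in m.
Only numpy, scipy, OpenCV 4.12 (cv2) and the standard library are available. Lean on these libraries where they do the work, as an engineer would, in place of code of your own. Each camera call takes 0.05 s, during which the arm holds its last target.

## Task

With the red-handled scoop from the wooden board, scoop potatoes out of the blue roasting tin and tip at least four of the five into the air fryer's open basket. Put the scoop back on the board, standing flat on its underside, then push the basket fully shut. Do not touch the potatoes with the gripper, do not let any end up on the worktop, and do not move the pepper mill or the blue salt jar.

Things in the scene. Friction and masses are not known exactly. Their poses are not given: they have to be found in the camera images.
- tin: Blue roasting tin, fixed. Outside 324 x 132 x 55 mm with its end ledges, inside 124 mm wide, 292 mm long at the top, floor and walls 4 mm thick. Near end upright (inside at x = -146 mm); far end slopes up at 60 degrees from the floor at x = +117 mm. Origin: centre of underside; x along its length, away from the robot, z up. The potatoes start in its far half, the near half is empty.
- board: Wooden board, 250 x 150 x 14 mm, fixed. Origin: centre of its underside; x along its length, z up. The scoop starts on it.
- scoop: Aluminium scoop, red handle, 0.14 to 0.24 kg, 207 mm long. Bowl floor 110 x 112 mm, 3 mm thick, open in front and on top; inside 106 mm wide; back wall 45 mm high, sides 45 mm, sloping to nothing in the front half. Origin: centre of the floor's underside; x towards the lip (lip x = +55 mm, back wall -55 mm), z up. A 22 mm wide post on the back wall (rear face x = -64 mm) rises to the handle.
- scoop_grip (a point): Middle of the scoop's handle: a level flat-sided bar 22 mm wide, 22 mm high, x = -60 to -152 mm from the scoop's origin; this point is at x = -100 mm, 85 mm above the scoop's underside. Axes as the scoop's.
- basket (a joint): How far the fryer's basket is pulled out, m: 0 fully shut, 0.22 fully out. It slides with about 2.5 N of friction plus some damping and stays where left.
- basket_floor (a point): Centre of the inside floor of the fryer's basket; moves with it. Open dark steel box, inside 210 x 210 mm, rim 85 mm above this point; its steel front panel has its top 103 mm above, outer face 124 mm in front of this point. x points into the fryer (the way it slides shut), z up. With the basket out by q, its uncovered part runs from x = -105 mm to x = q - 115 mm, where the fryer's front stands.
- fryer: Black and steel air fryer, fixed: 280 mm wide, 300 mm deep, 300 mm high; its basket slides out of the lower front; above 170 mm from the worktop its front is solid. Origin: centre of underside; front face at x = -150 mm, x points to its back, z up.
- basket_handle (a point): Middle of the basket's black handle bar, 110 mm wide across, 18 mm thick, 26 mm high, 44 mm in front of the basket's steel front panel (centre to face), 90 mm above the worktop. Axes as basket_floor: x is the direction to push to shut it.
- potato1: New potato, pale brown, 37 x 32 x 32 mm, 20 to 45 g, loose. Origin: its middle.
- potato2: New potato, pale brown, 37 x 32 x 32 mm, 20 to 45 g, loose. Origin: its middle.
- potato3: New potato, pale brown, 37 x 32 x 32 mm, 20 to 45 g, loose. Origin: its middle.
- potato4: New potato, pale brown, 37 x 32 x 32 mm, 20 to 45 g, loose. Origin: its middle.
- potato5: New potato, pale brown, 37 x 32 x 32 mm, 20 to 45 g, loose. Origin: its middle.
- mill: Dark wooden pepper mill, 56 mm wide, 145 mm high, loose bystander. Origin: centre of underside.
- salt: Blue salt jar, 60 mm wide, 70 mm high, loose bystander. Origin: centre of underside.

How it is judged:
On the way, in this order (a step that is already met when the one before it is completed fails the run):
1. the scoop is lifted clear of the tin with at least one potato in it (height (world z) of scoop above 0.06 m and distance between any of potato1, potato2, potato3, potato4, potato5 and scoop below 0.065 m), for 0.2 s.
2. at least four potatoes lie in the open basket (value of joint basket above 0.08 m and (((distance between potato1 and basket_floor below 0.14 m and height (world z) of potato1 above 0.035 m) and (distance between potato2 and basket_floor below 0.14 m and height (world z) of potato2 above 0.035 m) and (distance between potato3 and basket_floor below 0.14 m and height (world z) of potato3 above 0.035 m) and (distance between potato4 and basket_floor below 0.14 m and height (world z) of potato4 above 0.035 m)) or ((distance between potato1 and basket_floor below 0.14 m and height (world z) of potato1 above 0.035 m) and (distance between potato2 and basket_floor below 0.14 m and height (world z) of potato2 above 0.035 m) and (distance between potato3 and basket_floor below 0.14 m and height (world z) of potato3 above 0.035 m) and (distance between potato5 and basket_floor below 0.14 m and height (world z) of potato5 above 0.035 m)) or ((distance between potato1 and basket_floor below 0.14 m and height (world z) of potato1 above 0.035 m) and (distance between potato2 and basket_floor below 0.14 m and height (world z) of potato2 above 0.035 m) and (distance between potato4 and basket_floor below 0.14 m and height (world z) of potato4 above 0.035 m) and (distance between potato5 and basket_floor below 0.14 m and height (world z) of potato5 above 0.035 m)) or ((distance between potato1 and basket_floor below 0.14 m and height (world z) of potato1 above 0.035 m) and (distance between potato3 and basket_floor below 0.14 m and height (world z) of potato3 above 0.035 m) and (distance between potato4 and basket_floor below 0.14 m and height (world z) of potato4 above 0.035 m) and (distance between potato5 and basket_floor below 0.14 m and height (world z) of potato5 above 0.035 m)) or ((distance between potato2 and basket_floor below 0.14 m and height (world z) of potato2 above 0.035 m) and (distance between potato3 and basket_floor below 0.14 m and height (world z) of potato3 above 0.035 m) and (distance between potato4 and basket_floor below 0.14 m and height (world z) of potato4 above 0.035 m) and (distance between potato5 and basket_floor below 0.14 m and height (world z) of potato5 above 0.035 m)))), for 0.3 s.
3. the scoop stands flat on the board, let go (x of scoop in the frame of board between -0.1 and 0.1 m and y of scoop in the frame of board between -0.06 and 0.06 m and z of scoop in the frame of board between 0.008 and 0.022 m and angle between scoop's own z axis and vertical below 0.12 rad and linear speed of scoop below 0.03 m/s and contact force between the fingers and scoop below 0.2 N), for 0.3 s.
4. the basket is pushed fully shut (value of joint basket below 0.006 m), for 0.2 s.
At the end, for the whole second after the job is handed in: At least four potatoes in the basket, the rest in basket or tin, all at rest (< 0.1 m/s); basket shut to within 6 mm; scoop at rest flat on the board (within 7 degrees of level), its origin within 100 mm along and 60 mm across of the board's centre ((((distance between potato1 and basket_floor below 0.14 m and height (world z) of potato1 above 0.035 m) and (distance between potato2 and basket_floor below 0.14 m and height (world z) of potato2 above 0.035 m) and (distance between potato3 and basket_floor below 0.14 m and height (world z) of potato3 above 0.035 m) and (distance between potato4 and basket_floor below 0.14 m and height (world z) of potato4 above 0.035 m)) or ((distance between potato1 and basket_floor below 0.14 m and height (world z) of potato1 above 0.035 m) and (distance between potato2 and basket_floor below 0.14 m and height (world z) of potato2 above 0.035 m) and (distance between potato3 and basket_floor below 0.14 m and height (world z) of potato3 above 0.035 m) and (distance between potato5 and basket_floor below 0.14 m and height (world z) of potato5 above 0.035 m)) or ((distance between potato1 and basket_floor below 0.14 m and height (world z) of potato1 above 0.035 m) and (distance between potato2 and basket_floor below 0.14 m and height (world z) of potato2 above 0.035 m) and (distance between potato4 and basket_floor below 0.14 m and height (world z) of potato4 above 0.035 m) and (distance between potato5 and basket_floor below 0.14 m and height (world z) of potato5 above 0.035 m)) or ((distance between potato1 and basket_floor below 0.14 m and height (world z) of potato1 above 0.035 m) and (distance between potato3 and basket_floor below 0.14 m and height (world z) of potato3 above 0.035 m) and (distance between potato4 and basket_floor below 0.14 m and height (world z) of potato4 above 0.035 m) and (distance between potato5 and basket_floor below 0.14 m and height (world z) of potato5 above 0.035 m)) or ((distance between potato2 and basket_floor below 0.14 m and height (world z) of potato2 above 0.035 m) and (distance between potato3 and basket_floor below 0.14 m and height (world z) of potato3 above 0.035 m) and (distance between potato4 and basket_floor below 0.14 m and height (world z) of potato4 above 0.035 m) and (distance between potato5 and basket_floor below 0.14 m and height (world z) of potato5 above 0.035 m))) and x of scoop in the frame of board between -0.1 and 0.1 m and y of scoop in the frame of board between -0.06 and 0.06 m and z of scoop in the frame of board between 0.008 and 0.022 m and angle between scoop's own z axis and vertical below 0.12 rad and linear speed of scoop below 0.03 m/s and value of joint basket below 0.006 m and ((distance between potato1 and basket_floor below 0.14 m and height (world z) of potato1 above 0.035 m) or (x of potato1 in the frame of tin between -0.146 and 0.146 m and y of potato1 in the frame of tin between -0.062 and 0.062 m and height (world z) of potato1 below 0.09 m)) and ((distance between potato2 and basket_floor below 0.14 m and height (world z) of potato2 above 0.035 m) or (x of potato2 in the frame of tin between -0.146 and 0.146 m and y of potato2 in the frame of tin between -0.062 and 0.062 m and height (world z) of potato2 below 0.09 m)) and ((distance between potato3 and basket_floor below 0.14 m and height (world z) of potato3 above 0.035 m) or (x of potato3 in the frame of tin between -0.146 and 0.146 m and y of potato3 in the frame of tin between -0.062 and 0.062 m and height (world z) of potato3 below 0.09 m)) and ((distance between potato4 and basket_floor below 0.14 m and height (world z) of potato4 above 0.035 m) or (x of potato4 in the frame of tin between -0.146 and 0.146 m and y of potato4 in the frame of tin between -0.062 and 0.062 m and height (world z) of potato4 below 0.09 m)) and ((distance between potato5 and basket_floor below 0.14 m and height (world z) of potato5 above 0.035 m) or (x of potato5 in the frame of tin between -0.146 and 0.146 m and y of potato5 in the frame of tin between -0.062 and 0.062 m and height (world z) of potato5 below 0.09 m)) and linear speed of each of potato1, potato2, potato3, potato4, potato5 below 0.1 m/s); the robot touches nothing.
It fails at once if the gripper or arm touches a potato (contact force between any of the fingers, the arm and potato1 above 0.5 N or contact force between any of the fingers, the arm and potato2 above 0.5 N or contact force between any of the fingers, the arm and potato3 above 0.5 N or contact force between any of the fingers, the arm and potato4 above 0.5 N or contact force between any of the fingers, the arm and potato5 above 0.5 N).
It fails at once if a bystander (pepper mill, salt jar) is moved by more than 30 mm (distance of any of mill, salt from where it was at the start of the episode above 0.03 m).
It also fails if it takes over 72 s, if anything falls off the work surface, if the arm or the gripper's body presses on something with over 40 N, if the wrist force passes 120 N, or if a joint passes its speed limit or range.

## Working session

There is one attempt and no reset: what is moved stays moved. The work goes in short steps, Python scripts to look and compute and a tool call to move; the robot and the scene stay as the last step left them, time stands still between calls to the robot, and variables do not carry over. Pictures are saved under pics/ and viewed, and the job is handed in when it is done.

Besides the shell and the picture viewer there is one more tool, called after "Request:" as a command line: name --pt "numbers of a row" for each row, then --argument value for the rest. carry_out: Moves the arm, as the interface text tells. Shift numbers are shares of 0.025 m and turn numbers shares of 0.1 rad, none past 1 either way. Its arguments: {"type":"object","properties":{"series":{"type":"array"},"grip_force":{"type":"number"}},"required":["series"]}

```bash
ls; mkdir -p pics; python3 - <<'E'
from station import ctrl
import cv2,pickle
o=ctrl.get_obs()
print(o['t'],o['tool_pos'],o['tool_rot'],o['opening'],ctrl.pinch_z)
P={}
for n in('side','top'):
    p=ctrl.get_image(n);P[n]=p
    cv2.imwrite(f'pics/{n}0.png',p['frame'])
    print(n,p['fx'],p['cx'],p['cy'],p['R'],p['t'])
    for k in['tin','board','scoop','scoop_grip','basket_floor','basket_handle','fryer','mill','salt','potato1']:
        m=ctrl.mark_of(p,k); print(k,[(round(a['p'],2),round(a['position'][0]*560,1),round(a['position'][1]*420,1)) for a in m][:6])
pickle.dump(P,open('p0.pkl','wb'))
E
```

```text
pics
0.0 [ 0.17550003 -0.59921361  0.23002888] [-3.10775594e+00 -4.45532793e-01  5.69900465e-05] 0.08539937153557178 0.0187
side 484.46104193133664 279.79738479516783 212.4106239256626 [[-0.46914766 -0.88308177 -0.00818914]
 [-0.81236014  0.4351758  -0.388192  ]
 [ 0.34636899 -0.17546684 -0.92154214]] [0.41276616 0.49510852 1.35132904]
tin [(0.85, 341.8, 210.4)]
board [(0.62, 337.8, 179.3), (0.56, 409.2, 174.4)]
scoop [(0.6, 409.7, 163.5)]
scoop_grip [(0.85, 435.8, 174.7)]
basket_floor [(0.82, 236.3, 271.8)]
basket_handle [(0.57, 282.4, 235.2)]
fryer []
mill [(0.76, 283.4, 193.4), (0.37, 350.5, 201.3)]
salt [(0.74, 240.0, 201.9)]
potato1 [(0.65, 334.6, 188.1), (0.65, 336.2, 179.3), (0.62, 282.6, 194.1), (0.6, 322.7, 180.7), (0.51, 347.3, 201.3), (0.39, 328.5, 203.0)]
top 399.16484388642795 278.23616194618376 206.150458278756 [[-0.02472029 -0.99954602  0.01722403]
 [-0.98287059  0.02115309 -0.18307909]
 [ 0.18263164 -0.02145476 -0.98294729]] [0.12483513 0.61249804 1.04459049]
tin [(0.96, 338.8, 220.6)]
board [(0.98, 432.5, 218.7)]
scoop [(0.96, 433.3, 206.4)]
scoop_grip [(0.61, 445.8, 239.9)]
basket_floor [(0.78, 200.0, 232.0), (0.53, 426.3, 218.9)]
basket_handle [(0.69, 261.3, 219.3), (0.52, 351.8, 211.3)]
fryer []
mill [(0.9, 288.0, 169.8)]
salt [(0.98, 239.4, 158.7)]
potato1 [(0.58, 339.0, 194.4), (0.55, 350.8, 185.8), (0.54, 329.0, 207.4), (0.49, 353.1, 210.6), (0.43, 331.7, 181.5)]
```

```bash
python3 - <<'E'
import cv2
for n,(x0,y0,x1,y1) in {'top':(130,110,510,330),'side':(130,110,510,330)}.items():
    i=cv2.imread(f'pics/{n}0.png')[y0:y1,x0:x1]
    cv2.imwrite(f'pics/{n}0c.png',cv2.resize(i,None,fx=2.1,fy=2.1,interpolation=2))
E
```

```text
(no output)
```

View pics/top0.png

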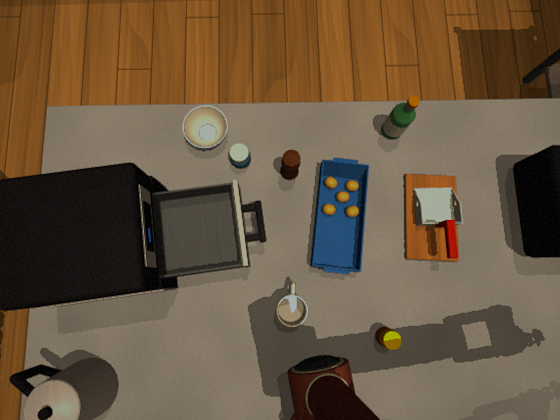

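View pics/side0.png

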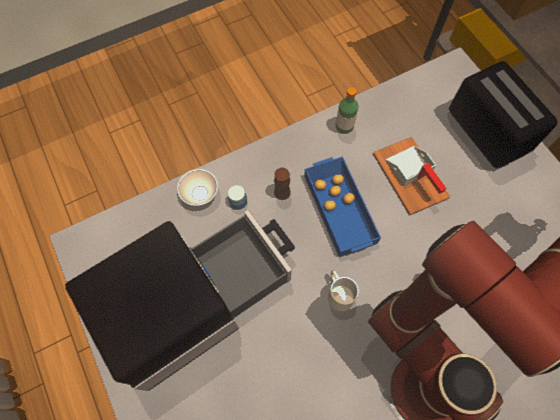

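```bash
ls -la pics
```

```text
total 1768
drwxr-xr-x 2 agent agent   4096 Dec  5 23:36 .
drwxr-xr-x 3 agent agent   4096 Dec  5 23:36 ..
-rw-r--r-- 1 agent agent 430298 Dec  5 23:36 side0.png
-rw-r--r-- 1 agent agent 538655 Dec  5 23:36 side0c.png
-rw-r--r-- 1 agent agent 375925 Dec  5 23:36 top0.png
-rw-r--r-- 1 agent agent 449843 Dec  5 23:36 top0c.png
```

View pics/top0c.png

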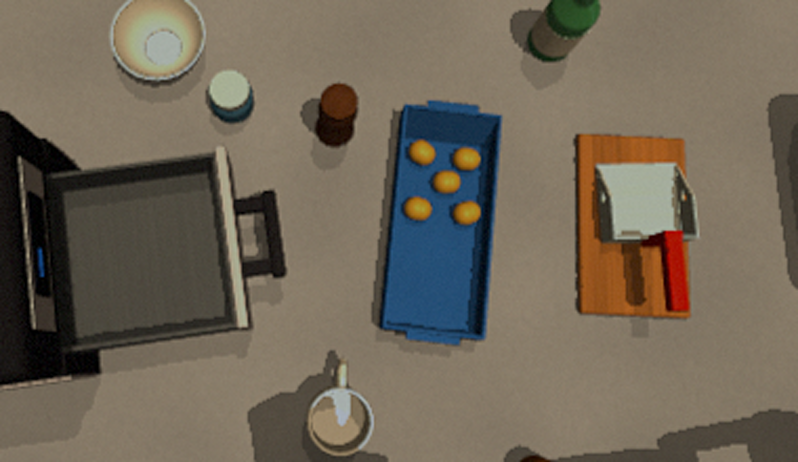

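View pics/side0c.png

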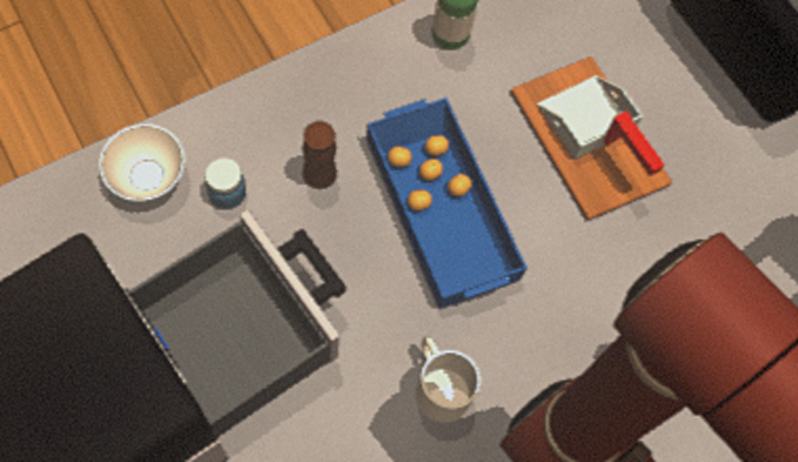

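```bash
cat > h.py <<'E'
import numpy as np,cv2,pickle
from scipy.optimize import minimize
def proj(p,X):
    c=np.atleast_2d(X)@np.array(p['R']).T+np.array(p['t'])
    return np.c_[p['fx']*c[:,0]/c[:,2]+p['cx'],p['fy']*c[:,1]/c[:,2]+p['cy']]
def ray(p,uv,z):
    d=np.array([(uv[0]-p['cx'])/p['fx'],(uv[1]-p['cy'])/p['fy'],1.])
    R=np.array(p['R']);C=-R.T@np.array(p['t']);d=R.T@d
    return C+d*(z-C[2])/d[2]
def tri(ps,uvs):
    f=lambda X:np.concatenate([proj(p,X)[0]-u for p,u in zip(ps,uvs)])
    from scipy.optimize import least_squares
    r=least_squares(f,[.5,0,.05]);return r.x,np.abs(r.fun).max()
def box(x0,x1,y0,y1,z0,z1):
    return np.array([[x,y,z] for x in(x0,x1) for y in(y0,y1) for z in(z0,z1)])
def place(pts,s):
    c,sn=np.cos(s[2]),np.sin(s[2])
    return pts@np.array([[c,-sn,0],[sn,c,0],[0,0,1]]).T+[s[0],s[1],s[3] if len(s)>3 else 0]
def iou(p,mask,parts,s):
    S=8;im=np.zeros(mask.shape,np.uint8)
    for q in parts:
        h=cv2.convexHull(proj(p,place(q,s)).astype(np.float32))
        cv2.fillConvexPoly(im,np.round(h*16).astype(np.int32),1,shift=4)
    im=cv2.GaussianBlur(im.astype(np.float32),(3,3),0);m=cv2.GaussianBlur(mask.astype(np.float32),(3,3),0)
    return np.minimum(im,m).sum()/np.maximum(im,m).sum()
def fit(views,parts,s0):
    f=lambda s:-sum(iou(p,m,parts,s) for p,m in views)
    best=None
    for k in range(3):
        s0=np.array(s0,float) if best is None else best.x
        sim=np.vstack([s0]+[s0+np.eye(len(s0))[i]*[.02,.02,.1,.01][i]*(1-2*(k%2)) for i in range(len(s0))])
        best=minimize(f,s0,method='Nelder-Mead',options=dict(initial_simplex=sim,xatol=1e-4,fatol=1e-4))
    return best.x,-best.fun/len(views)
E
python3 - <<'E'
from station import ctrl
from h import *
P={n:ctrl.get_image(n) for n in('side','top')}
M={}
for n in P:
    for k in['tin','board','scoop','basket_floor','fryer','mill','salt','potato1']:
        M[n,k]=[(a['p'],a['mask']) for a in ctrl.trace(P[n],k)]
        print(n,k,[(round(a,2),int(m.sum())) for a,m in M[n,k]])
pickle.dump((P,M),open('p1.pkl','wb'))
t=P['top'];s=P['side']
tin=[box(-.146,.146,-.066,.066,0,.055),box(-.162,.162,-.03,.03,.045,.055)]
for k,parts,s0 in[('tin',tin,[*ray(t,(338.8,220.6),0)[:2],0]),('board',[box(-.125,.125,-.075,.075,0,.014)],[*ray(t,(432.5,218.7),0)[:2],0])]:
    for ns in(('top',),('side',),('top','side')):
        v=[(P[n],M[n,k][0][1]) for n in ns if M[n,k]]
        if v: print(k,ns,fit(v,parts,s0))
print('scoop',tri([s,t],[(409.7,163.5),(433.3,206.4)]),ray(t,(433.3,206.4),.014))
print('grip',tri([s,t],[(435.8,174.7),(445.8,239.9)]),ray(t,(445.8,239.9),.099))
print('bf',tri([s,t],[(236.3,271.8),(200.,232)]),ray(t,(200,232),.04))
print('bh',tri([s,t],[(282.4,235.2),(261.3,219.3)]),ray(t,(261.3,219.3),.09))
print('mill',ray(t,(288,169.8),0),ray(s,(283.4,193.4),0),'salt',ray(t,(239.4,158.7),0),ray(s,(240,201.9),0))
for u in[(339,194.4),(350.8,185.8),(329,207.4),(353.1,210.6),(331.7,181.5)]:print('pot',ray(t,u,.02))
E
```

```text
side tin [(0.91, 3982)]
side board [(0.55, 1944)]
side scoop [(0.61, 1410)]
side basket_floor []
side fryer [(0.59, 23562)]
side mill [(0.81, 436)]
side salt [(0.57, 401)]
side potato1 [(0.62, 94), (0.44, 89), (0.28, 338)]
top tin [(0.77, 4902)]
top board [(0.56, 2426)]
top scoop [(0.75, 1973)]
top basket_floor [(0.78, 8083), (0.42, 116)]
top fryer [(0.61, 29366)]
top mill [(0.56, 515)]
top salt [(0.71, 413)]
top potato1 [(0.59, 100), (0.56, 8147), (0.52, 110), (0.42, 114)]
tin ('top',) (array([ 0.58955396, -0.06247139, -0.14660778]), np.float64(0.8552537560462952))
tin ('side',) (array([ 0.58893   , -0.06354243, -0.14457894]), np.float64(0.8844093680381775))
tin ('top', 'side') (array([ 0.58872175, -0.0632719 , -0.14241588]), np.float64(0.8691601753234863))
board ('top',) (array([ 0.58434184, -0.32556628, -0.08303341]), np.float64(0.5122466087341309))
board ('side',) (array([ 0.58309284, -0.33302523, -0.0540417 ]), np.float64(0.580328106880188))
board ('top', 'side') (array([ 0.58348769, -0.32942737, -0.05310222]), np.float64(0.5451566576957703))
scoop (array([ 0.60347704, -0.32278171,  0.05610467]), np.float64(1.6975312723663478)) [ 0.61258197 -0.33693591  0.014     ]
grip (array([ 0.49810961, -0.30127561,  0.17236647]), np.float64(4.392845532406625)) [ 0.5076577  -0.32566464  0.099     ]
bf (array([0.54849628, 0.32597385, 0.03896835]), np.float64(0.9076488600495338)) [0.5503736  0.32742457 0.04      ]
bh (array([0.57502553, 0.15577162, 0.07310106]), np.float64(0.9931017529838186)) [0.57434123 0.15713364 0.09      ]
mill [0.73389853 0.07793931 0.        ] [0.72356021 0.06962868 0.        ] salt [0.7707138  0.22074892 0.        ] [0.76345296 0.20872015 0.        ]
pot [ 0.65234846 -0.06534872  0.02      ]
pot [ 0.67696765 -0.10079116  0.02      ]
pot [ 0.61507446 -0.03476749  0.02      ]
pot [ 0.60432629 -0.10314837  0.02      ]
pot [ 0.69083981 -0.04622955  0.02      ]
```

```bash
python3 - <<'E'
from h import *
P,M=pickle.load(open('p1.pkl','rb'))
for n,(x0,y0,x1,y1) in {'top':(300,150,480,285),'side':(295,130,475,265)}.items():
    i=P[n]['frame'][y0:y1,x0:x1]
    i=np.clip(i.astype(float)*1.3,0,255).astype(np.uint8)
    i=cv2.resize(i,None,fx=4.4,fy=4.4,interpolation=cv2.INTER_CUBIC)
    for x in range(x0,x1,20): cv2.putText(i,str(x),(int((x-x0)*4.4),10),0,.35,(255,255,255),1);cv2.line(i,(int((x-x0)*4.4),12),(int((x-x0)*4.4),18),(255,255,255))
    for y in range(y0,y1,20): cv2.putText(i,str(y),(0,int((y-y0)*4.4)+4),0,.35,(255,255,255),1);cv2.line(i,(25,int((y-y0)*4.4)),(30,int((y-y0)*4.4)),(255,255,255))
    cv2.imwrite(f'pics/{n}1z.png',i)
E
```

```text
(no output)
```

View pics/top1z.png

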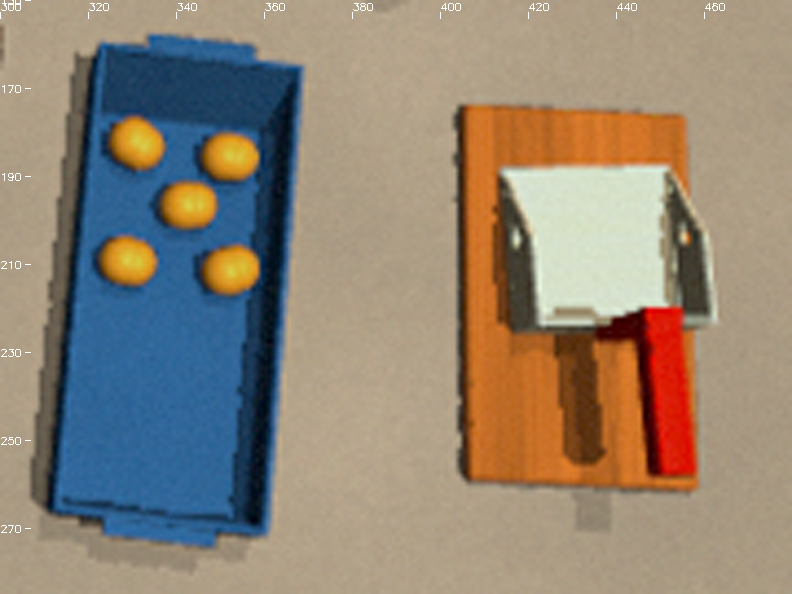

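View pics/side1z.png

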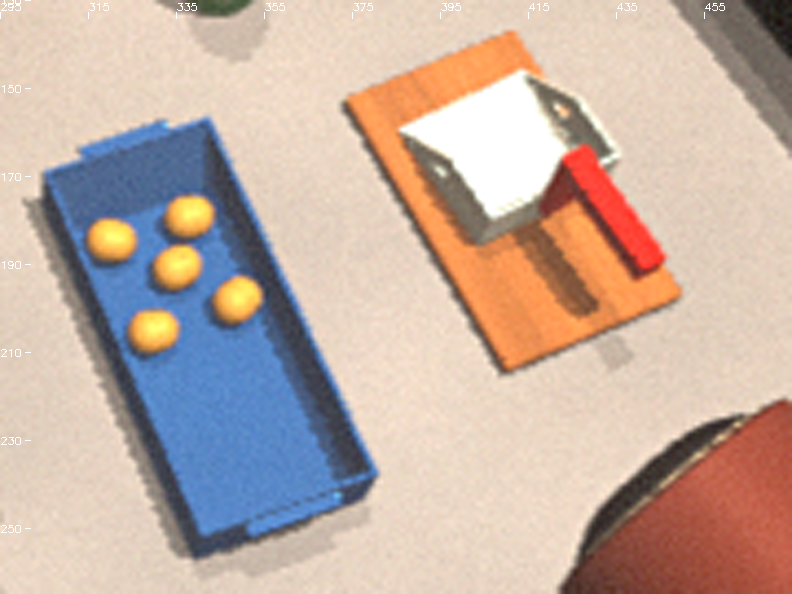

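```bash
python3 - <<'E'
from h import *
P,M=pickle.load(open('p1.pkl','rb'))
from scipy.optimize import least_squares
S,T=P['side'],P['top']
def c(z,o,l): return [np.array([o[0]+u/4.4,o[1]+v/4.4]) for u,v in l]
to=(300,150);so=(295,130)
def solve(pts,tl,sl,free=True):
    pts=np.array(pts);tl=np.array(c(0,to,tl));sl=np.array(c(0,so,sl)) if sl is not None else None
    def f(s,which='b'):
        X=place(pts,s);r=[]
        if which in'bt':r.append((proj(T,X)-tl))
        if which in'bs':r.append((proj(S,X)-sl))
        return np.concatenate(r).ravel()
    for w in'tsb':
        r=least_squares(f,[.6,-.2,0,0][:4 if free and w=='b' else 3],args=(w,));print(w,r.x.round(4),'maxres',np.abs(r.fun).max().round(2))
print('tin');x,y=.146+.004,.066
# near outer -.150 ; far outer ~ +.146+.004
solve([[x,y,.055],[x,-y,.055],[-x,y,.055],[-x,-y,.055]],[(100,44),(302,66),(50,512),(268,536)],[(43,175),(210,120),(195,557),(377,475)])
print('board');x,y=.125,.075
solve([[x,y,.014],[x,-y,.014],[-x,y,.014],[-x,-y,.014]],[(463,104),(686,116),(468,480),(697,490)],[(345,102),(514,30),(505,373),(681,295)])
print('scoop, z offset .014')
solve([[-.06,.011,.11],[-.06,-.011,.11],[-.152,.011,.11],[-.152,-.011,.11],[.055,.056,.017],[.055,-.056,.017]],[(643,309),(683,309),(651,474),(693,474),(500,170),(668,166)],[(563,155),(595,147),(638,272),(664,258),(400,130),(524,70)])
E
```

```text
tin
t [ 0.5883 -0.0617 -0.1403] maxres 0.41
s [ 0.5834 -0.0606 -0.1451] maxres 2.71
b [ 0.5874 -0.0625 -0.1422 -0.0052] maxres 3.57
board
t [ 0.5826 -0.3288 -0.0736] maxres 0.6
s [ 0.5799 -0.3299 -0.0726] maxres 0.81
b [ 0.5843 -0.3353 -0.0726 -0.0137] maxres 0.7
scoop, z offset .014
t [ 0.6138 -0.3386 -0.0225] maxres 1.54
s [ 0.6122 -0.343  -0.0264] maxres 1.87
b [ 0.6134 -0.3412 -0.0239 -0.0017] maxres 2.06
```

```bash
python3 - <<'E'
from h import *
P,M=pickle.load(open('p1.pkl','rb'))
for n,(x0,y0,x1,y1) in {'top':(130,160,310,295),'side':(165,195,345,330)}.items():
    i=P[n]['frame'][y0:y1,x0:x1]
    i=np.clip(i.astype(float)*1.5,0,255).astype(np.uint8)
    i=cv2.resize(i,None,fx=4.4,fy=4.4,interpolation=cv2.INTER_CUBIC)
    cv2.imwrite(f'pics/{n}1b.png',i)
d=lambda x,y:(np.array([[np.cos(.142),-np.sin(.142)],[np.sin(.142),np.cos(.142)]])@[x-.5875,y+.062]).round(4)
for q in[(.6523,-.0653),(.677,-.1008),(.6151,-.0348),(.6043,-.1031),(.6908,-.0462)]:print(d(*q))
E
```

```text
[0.0646 0.0059]
[ 0.0941 -0.0257]
[0.0235 0.0308]
[ 0.0224 -0.0383]
[0.1    0.0303]
```

View pics/top1b.png

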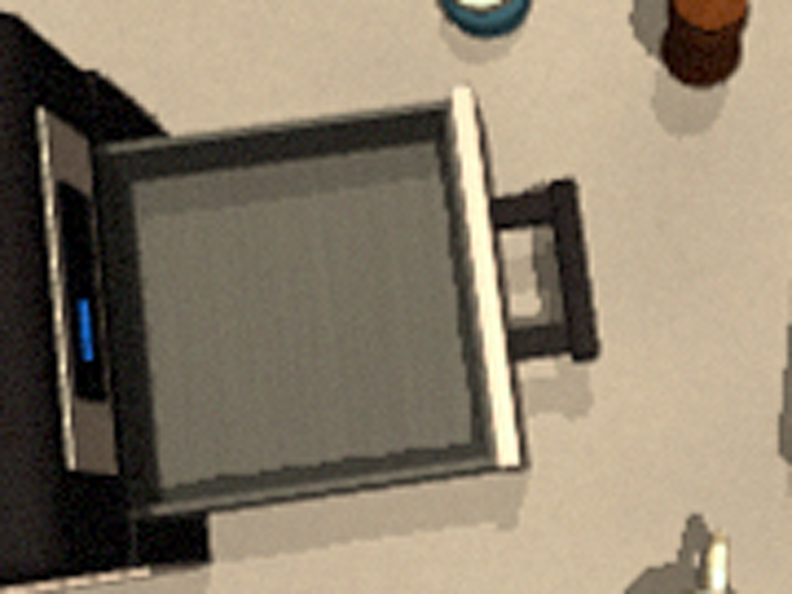

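View pics/side1b.png

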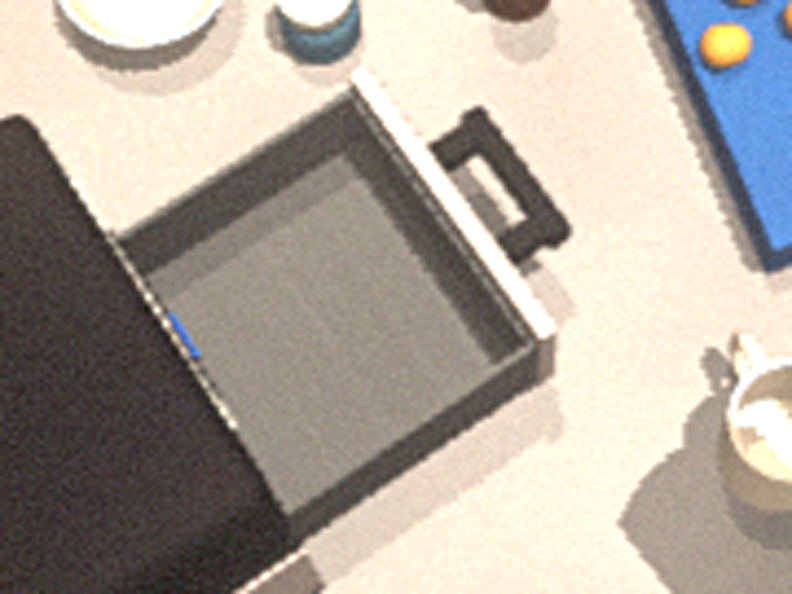

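Request:
carry_out --pt "1 0.8 0 0 0 -0.5 1" --pt "1 0.8 0 0 0 -0.5 1" --pt "1 0.8 0 0 0 -0.5 1" --pt "1 0.8 0 0 0 -0.5 1" --pt "1 0.8 0 0 0 -0.5 1" --pt "1 0.8 0 0 0 -0.6 1" --pt "1 0.8 0 0 0 0 1" --pt "1 0.8 0 0 0 0 1" --pt "1 0.8 0 0 0 0 1" --pt "1 0.8 0 0 0 0 1"

```text
t: 3.0
tool_pos: [0.4265, -0.3989, 0.2314]
tool_rot: [3.141, -0.04, 0.0]
contact_force: [0.2, 0.4, 0.3]
opening: 0.0857
```

Request:
carry_out --pt "0.87 0.6 0 0 0 0 1" --pt "0.87 0.6 0 0 0 0 1" --pt "0.87 0.6 0 0 0 0 1" --pt "0.87 0.6 0 0 0 0 1" --pt "0 0 -1 0 0 0 1" --pt "0 0 -1 0 0 0 1" --pt "0 0 -1 0 0 0 1" --pt "0 0 0 0 0 0 1"

```text
t: 3.8
tool_pos: [0.5105, -0.3378, 0.1516]
tool_rot: [-3.136, 0.039, 0.01]
contact_force: [-1.1, 0.1, -0.7]
opening: 0.0855
```

```bash
cat > look.py <<'E'
import sys
from station import ctrl
from h import *
tag=sys.argv[1];z=float(sys.argv[6]) if len(sys.argv)>6 else 4
n=sys.argv[2];x0,y0,w,h=[int(a) for a in sys.argv[3].split(',')]
p=ctrl.get_image(n);cv2.imwrite(f'pics/{tag}_full.png',p['frame']);pickle.dump(p,open(f'{tag}.pkl','wb'))
i=np.clip(p['frame'][y0:y0+h,x0:x0+w].astype(float)*1.4,0,255).astype(np.uint8)
s=min(800/w,600/h);cv2.imwrite(f'pics/{tag}.png',cv2.resize(i,None,fx=s,fy=s,interpolation=cv2.INTER_CUBIC));print(s)
o=ctrl.get_obs();print(o['t'],o['tool_pos'].round(4),o['q'].round(3),o['contact_force'].round(2))
E
python3 look.py a1 top 390,150,120,130; python3 look.py a2 side 365,120,120,110
```

```text
4.615384615384615
3.85 [ 0.5115 -0.3388  0.1542] [-0.706  0.087  1.708 -0.     1.351  0.89 ] [-0.16 -0.38  0.53]
5.454545454545454
3.9 [ 0.5125 -0.3397  0.1563] [-0.706  0.086  1.706 -0.     1.351  0.89 ] [ 0.41 -0.64 -0.24]
```

View pics/a1.png

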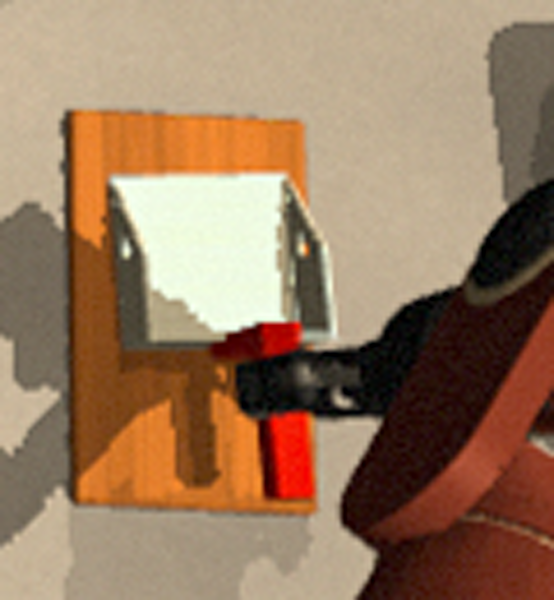

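View pics/a2.png

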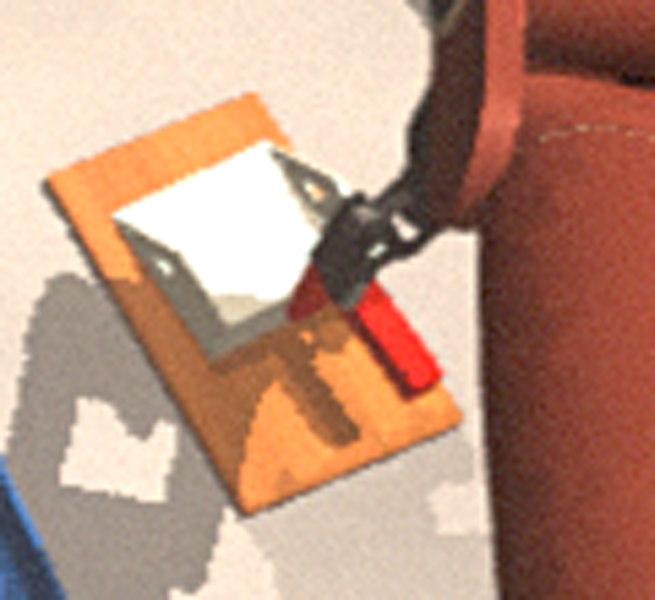

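Request:
carry_out --pt "0 0 -0.7 0 0 0 1" --pt "0 0 -0.7 0 0 0 1" --pt "0 0 -0.7 0 0 0 1" --pt "0 0 -0.7 0 0 0 1" --pt "0 0 -0.24 0 0 0 1" --pt "0 0 0 0 0 0 1" --pt "0 0 0 0 0 0 1"

```text
t: 4.6
tool_pos: [0.5129, -0.34, 0.0806]
tool_rot: [3.141, -0.04, 0.001]
contact_force: [0.1, -0.4, 0.5]
opening: 0.0854
```

Request:
carry_out --pt "0 0 0 0 0 0 0" --pt "0 0 0 0 0 0 0" --pt "0 0 0 0 0 0 0" --pt "0 0 0 0 0 0 0" --pt "0 0 0 0 0 0 0" --pt "0 0 0 0 0 0 0" --pt "0 0 0 0 0 0 0" --pt "0 0 0 0 0 0 0" --grip_force 110

```text
t: 5.4
tool_pos: [0.5129, -0.3399, 0.0809]
tool_rot: [3.141, -0.04, 0.001]
contact_force: [-0.1, 0.7, 3.2]
opening: 0.0201
```

```bash
python3 look.py a3 top 390,150,120,130; python3 look.py a4 side 365,120,120,110
```

```text
4.615384615384615
5.45 [ 0.5129 -0.3399  0.0808] [-0.706  0.165  1.754  0.     1.222  0.89 ] [-0.18  2.09  3.96]
5.454545454545454
5.5 [ 0.5129 -0.3399  0.0809] [-0.706  0.165  1.754  0.     1.222  0.89 ] [-0.64  1.96  4.58]
```

View pics/a3.png

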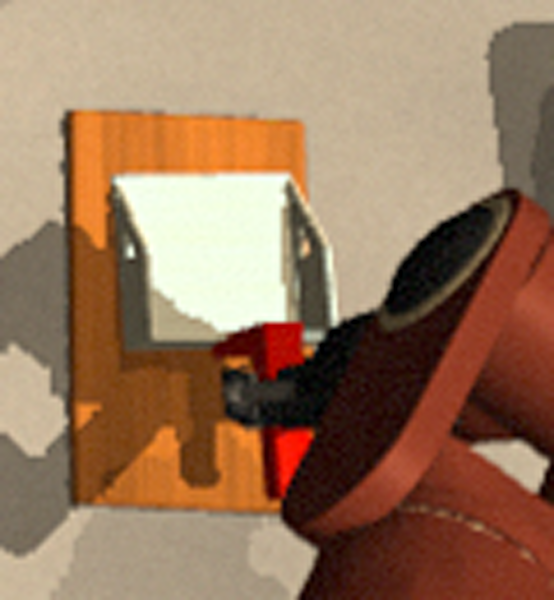

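View pics/a4.png

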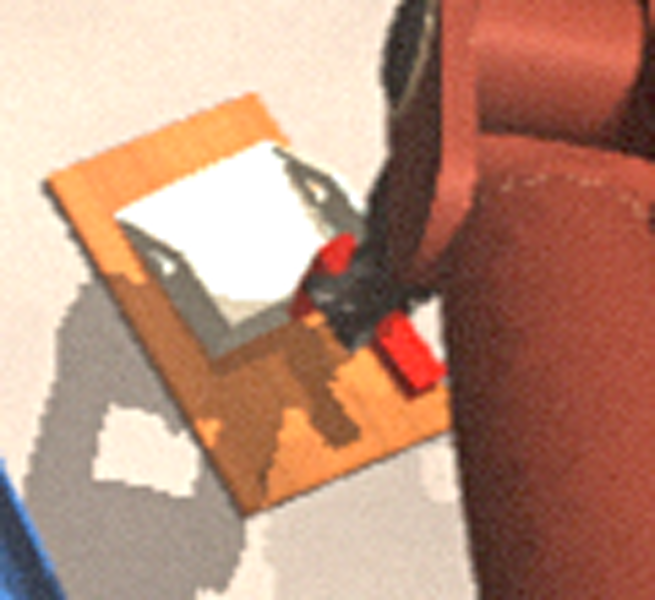

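Request:
carry_out --pt "0 0 0.4 0 0 0 0" --pt "0 0 0.8 0 0 0 0" --pt "0 0 1 0 0 0 0" --pt "0 0 1 0 0 0 0" --pt "0 0 1 0 0 0 0" --pt "0 0 0.6 0 0 0 0" --pt "-0.3 0.5 0 0 0 -0.1 0" --pt "-0.3 0.9 0 0 0 -0.1 0" --pt "-0.3 0.9 0 0 0 -0.1 0" --pt "-0.3 0.9 0 0 0 -0.1 0" --pt "-0.3 0.9 0 0 0 -0.1 0" --pt "-0.3 0.9 0 0 0 -0.1 0"

```text
t: 6.7
tool_pos: [0.4665, -0.2137, 0.1993]
tool_rot: [-3.138, 0.135, 0.003]
contact_force: [0.9, -0.8, -1.5]
opening: 0.0205
```

Request:
carry_out --pt "-0.3 0.9 0 0 0 -0.1 0" --pt "-0.3 0.9 0 0 0 -0.1 0" --pt "-0.3 0.9 0 0 0 -0.1 0" --pt "-0.3 0.9 0 0 0 -0.1 0" --pt "-0.3 0.9 0 0 0 -0.1 0" --pt "-0.3 0.9 0 0 0 -0.06 0" --pt "-0.3 0.9 0 0 0 0 0" --pt "0 0.8 -0.4 0 0 0 0" --pt "0 0 -0.8 0 0 0 0" --pt "0 0 -0.8 0 0 0 0" --pt "0 0 0 0 0 0 0" --pt "0 0 0 0 0 0 0"

```text
t: 7.9
tool_pos: [0.4145, -0.0372, 0.1498]
tool_rot: [-3.134, 0.222, 0.003]
contact_force: [-0.6, -0.1, -1.2]
opening: 0.0203
```

```bash
python3 look.py b1 top 290,150,120,130; python3 look.py b2 side 290,130,140,140; python3 - <<'E'
from station import ctrl
o=ctrl.get_obs();print(o['tool_rot'],o['opening'])
E
```

```text
4.615384615384615
7.95 [ 0.4153 -0.0375  0.1508] [-0.269 -0.423  2.162 -0.     1.402  1.443] [ 0.4   0.1  -2.05]
4.285714285714286
8.0 [ 0.4157 -0.0376  0.1514] [-0.269 -0.423  2.161 -0.     1.402  1.443] [-0.29  0.53 -1.57]
[ 3.13339233e+00 -2.22080084e-01  2.31227262e-03] 0.02012164659001809
```

View pics/b1.png

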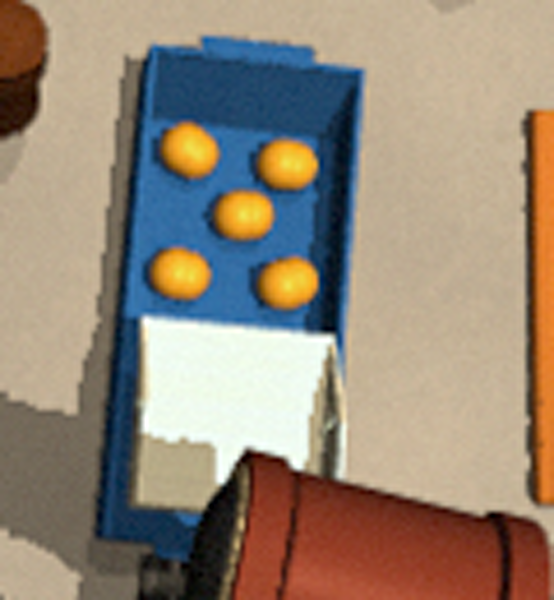

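View pics/b2.png

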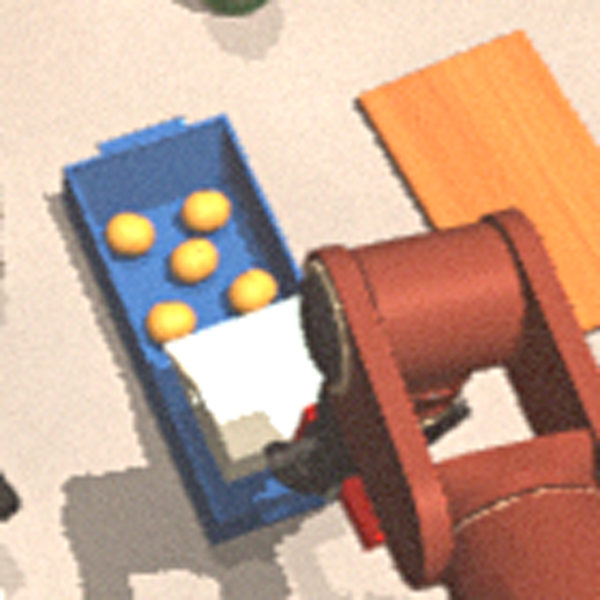

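```bash
python3 - <<'E'
from h import *
T=pickle.load(open('b1.pkl','rb'));S=pickle.load(open('b2.pkl','rb'))
o=np.array([.5875,-.062]);c,s=np.cos(-.142),np.sin(-.142)
R=np.array([[c,s],[-s,c]])
for p,u in[(T,(320.3,218.5)),(T,(362.6,222.6)),(S,(328.5,210.5)),(T,(318.8,259.4))]:
    w=ray(p,u,.0875);print(w.round(4),(R@(w[:2]-o)).round(4))
a=ray(T,(320.3,218.5),.0875);b=ray(T,(362.6,222.6),.0875);print(np.linalg.norm(a-b),np.arctan2(*(a-b)[:2]))
# expected pixel
e=lambda x,y,z:np.r_[o+R.T@[x,y],z]
for p in(T,S):print(proj(p,[e(-.019,.056,.0875),e(-.019,-.056,.0875)]).round(1))
E
```

```text
[5.734e-01 1.000e-04 8.750e-02] [-0.0227  0.0595]
[ 0.5599 -0.1123  0.0875] [-0.0202 -0.0537]
[ 0.5723 -0.0047  0.0875] [-0.0232  0.0545]
[0.4654 0.0088 0.0875] [-0.1308  0.0528]
0.11319479393548862 0.1197987944018555
[[321.7 217.3]
 [363.5 222.2]]
[[327.5 209.5]
 [361.5 197.9]]
```

```bash
python3 - <<'E'
from h import *
T=pickle.load(open('b1.pkl','rb'))
i=T['frame'][205:270,305:375].astype(float)*1.3
i=cv2.resize(np.clip(i,0,255).astype(np.uint8),None,fx=9,fy=9,interpolation=cv2.INTER_CUBIC)
o=np.array([.5880,-.062])
def dr(org,yaw,pts,col):
    X=place(np.array(pts),[org[0],org[1],yaw]);uv=(proj(T,X)-[305,205]+.5)*9
    cv2.polylines(i,[np.round(uv).astype(int)],True,col,1)
dr(o,-.142,[[.15,.066,.055],[.15,-.066,.055],[-.15,-.066,.055],[-.15,.066,.055]],(0,255,255))
so=np.array([.4157,-.0376])+.1*np.array([np.cos(-.1415),np.sin(-.1415)])
z=.0845
dr(so,-.1415,[[.055,.056,z+.003],[.055,-.056,z+.003],[-.055,-.056,z],[-.055,.056,z]],(0,0,255))
dr(so,-.1415,[[0,.056,z+.045],[-.055,.056,z+.045],[-.055,-.056,z+.045],[0,-.056,z+.045]],(0,255,0))
cv2.imwrite('pics/b1o.png',i)
E
```

```text
(no output)
```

View pics/b1o.png

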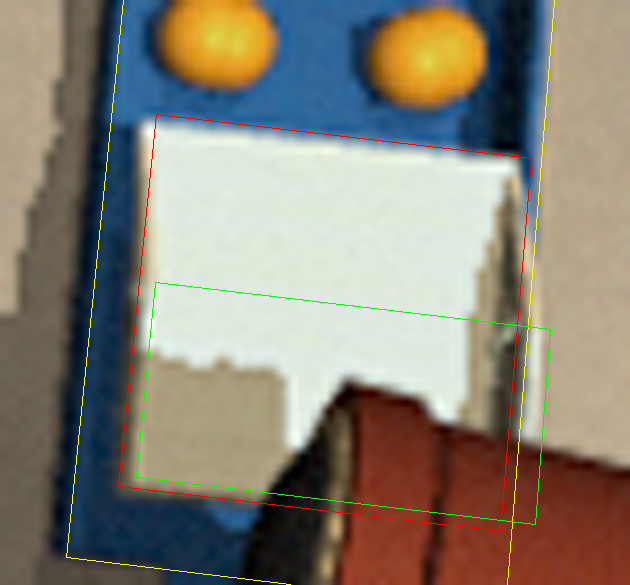

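```bash
python3 - <<'E'
from h import *
T=pickle.load(open('b1.pkl','rb'));P,M=pickle.load(open('p1.pkl','rb'))
def cross(prof,thr):
    k=np.where((prof[:-1]<thr)&(prof[1:]>=thr))[0]
    return k[0]+(thr-prof[k[0]])/(prof[k[0]+1]-prof[k[0]]) if len(k) else np.nan
def lip(img,c0,c1,r0,r1,z):
    g=img['frame'][:,:,2].astype(float);pts=[]
    for c in range(c0,c1):
        pr=g[r0:r1,c];v=cross(pr,(pr[0]+pr.max())/2);pts.append((c,r0+v))
    pts=np.array(pts);pts=pts[~np.isnan(pts[:,1])]
    W=np.array([ray(img,u,z)[:2] for u in pts]);k=np.polyfit(W[:,1],W[:,0],1);print('lip yaw',-k[0],'res',np.std(W[:,0]-np.polyval(k,W[:,1])))
lip(T,324,358,214,226,.0875)
lip(P['top'],417,450,184,195,.017)
# left scoop edge / tin left edge
def left(img,r0,r1,c0,c1,z,ch,inv=False):
    g=img['frame'][:,:,ch].astype(float);pts=[]
    for r in range(r0,r1):
        pr=g[r,c0:c1]; pr=-pr if inv else pr
        v=cross(pr,(pr[0]+pr.max())/2);pts.append((c0+v,r))
    pts=np.array(pts);pts=pts[~np.isnan(pts[:,0])]
    W=np.array([ray(img,u,z)[:2] for u in pts]);k=np.polyfit(W[:,0],W[:,1],1)
    g=np.abs(W[:,1]-np.polyval(k,W[:,0]))<.003
    k=np.polyfit(W[g,0],W[g,1],1);print('edge yaw',k[0],g.sum(),len(g),'y at .51',np.polyval(k,.51))
left(T,222,243,316,326,.0875,2)
left(P['top'],175,255,308,325,.055,0)   # tin left: dark->blue
g=P['top']['frame']
print(g[220,310:325].tolist())
left(P['top'],185,250,350,375,.055,2)  # tin right: blue->table
E
```

```text
lip yaw -0.15529065157611896 res 0.0010977168777014626
lip yaw 0.020077839709269307 res 0.003625772066906707
edge yaw -0.05713448058212145 21 21 y at .51 0.003967080568726911
edge yaw -0.14751835293214258 79 80 y at .51 0.014875278092847152
[[95, 112, 124], [56, 67, 73], [59, 72, 79], [61, 70, 79], [41, 50, 57], [27, 21, 12], [64, 43, 16], [121, 82, 39], [118, 80, 37], [115, 75, 34], [113, 78, 34], [120, 80, 41], [116, 80, 38], [118, 82, 41], [116, 78, 34]]
edge yaw -0.13447993666683117 17 65 y at .51 -0.116683001926884
```

Request:
carry_out --pt "0 0 -0.6 0 0 0 0" --pt "0 0 -0.6 0 0 0 0" --pt "0 0 -0.6 0 0 0 0" --pt "0 0 -0.6 0 0 0 0" --pt "0 0 -0.6 0 0 0 0" --pt "0 0 0 0 0 0 0" --pt "0 0 0 0 0 0 0"

```text
t: 8.7
tool_pos: [0.4157, -0.0376, 0.0763]
tool_rot: [3.134, -0.222, 0.002]
contact_force: [0.0, -0.1, -0.7]
opening: 0.0202
```

Request:
carry_out --pt "0 0 -0.1 0 0 0 0" --pt "0 0 0 0 0 0 0" --pt "0 0 0 0 0 0 0"

```text
t: 9.0
tool_pos: [0.4155, -0.0374, 0.0735]
tool_rot: [3.134, -0.222, 0.002]
contact_force: [-0.6, 0.3, -2.3]
opening: 0.0204
```

Request:
carry_out --pt "0 0 -0.06 0 0 0 0" --pt "0 0 0 0 0 0 0" --pt "0 0 0 0 0 0 0"

```text
t: 9.3
tool_pos: [0.4151, -0.0373, 0.0713]
tool_rot: [-3.134, 0.222, -0.0]
contact_force: [-0.4, -0.9, -1.5]
opening: 0.0207
```

Request:
carry_out --pt "0 0 -0.04 0 0 0 0" --pt "0 0 0 0 0 0 0" --pt "0 0 0 0 0 0 0"

```text
t: 9.6
tool_pos: [0.4153, -0.0373, 0.071]
tool_rot: [3.134, -0.221, -0.0]
contact_force: [-4.6, 0.2, 5.4]
opening: 0.0204
```

Request:
carry_out --pt "0 0 -0.04 0 0 0 0" --pt "0 0 0 0 0 0 0" --pt "0 0 0 0 0 0 0"

```text
t: 9.9
tool_pos: [0.4153, -0.0373, 0.071]
tool_rot: [3.134, -0.221, -0.001]
contact_force: [-8.1, 2.1, 11.8]
opening: 0.0202
```

```bash
python3 look.py c1 top 290,150,120,130; python3 look.py c2 side 290,130,140,140
```

```text
4.615384615384615
9.95 [ 0.4152 -0.0373  0.0709] [-0.269 -0.317  2.226 -0.     1.233  1.443] [-8.14  1.2  12.69]
4.285714285714286
10.0 [ 0.4153 -0.0373  0.071 ] [-0.269 -0.317  2.226 -0.     1.233  1.443] [-8.07  2.1  12.25]
```

View pics/c1.png

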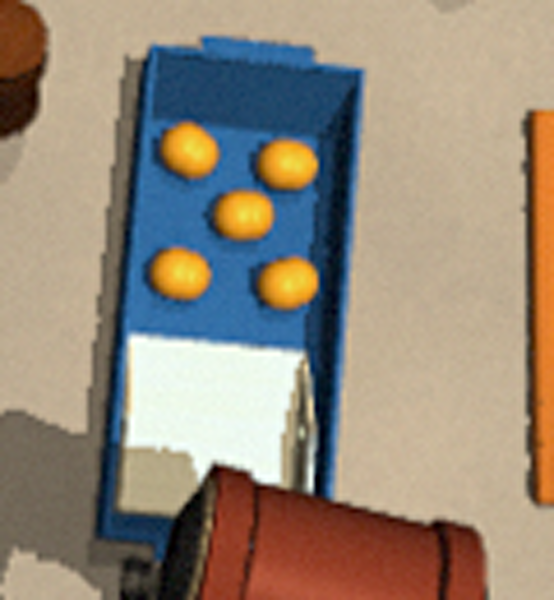

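View pics/c2.png

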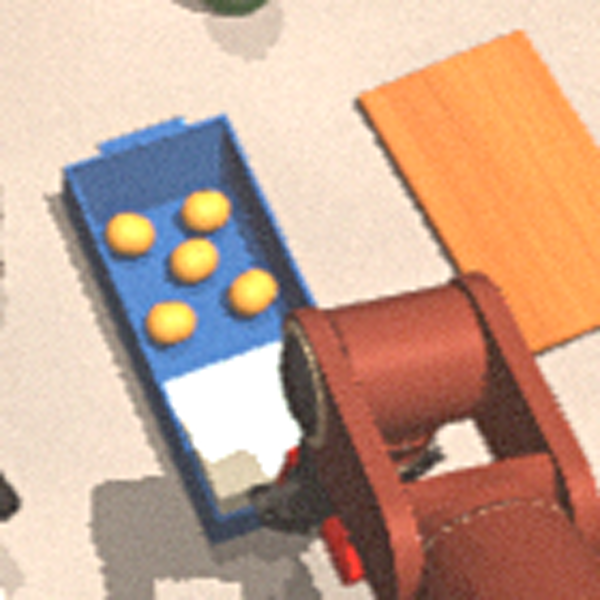

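Request:
carry_out --pt "0.3 -0.043 0.02 0 0 0 0" --pt "0.3 -0.043 0 0 0 0 0" --pt "0.3 -0.043 0 0 0 0 0" --pt "0.3 -0.043 0 0 0 0 0" --pt "0.3 -0.043 0 0 0 0 0" --pt "0.3 -0.043 0 0 0 0 0" --pt "0.3 -0.043 0 0 0 0 0" --pt "0.3 -0.043 0 0 0 0 0"

```text
t: 10.8
tool_pos: [0.4749, -0.0459, 0.071]
tool_rot: [-3.134, 0.221, 0.004]
contact_force: [-10.2, 1.4, 12.2]
opening: 0.0205
```

```bash
python3 look.py c3 top 290,150,120,130; python3 look.py c4 side 290,130,140,140
```

```text
4.615384615384615
10.85 [ 0.4766 -0.0463  0.071 ] [-0.252 -0.145  2.085 -0.     1.2    1.46 ] [-1.05 -0.2   2.57]
4.285714285714286
10.9 [ 0.4764 -0.0462  0.0709] [-0.252 -0.146  2.086 -0.     1.199  1.46 ] [-1.31  0.65  4.71]
```

View pics/c3.png

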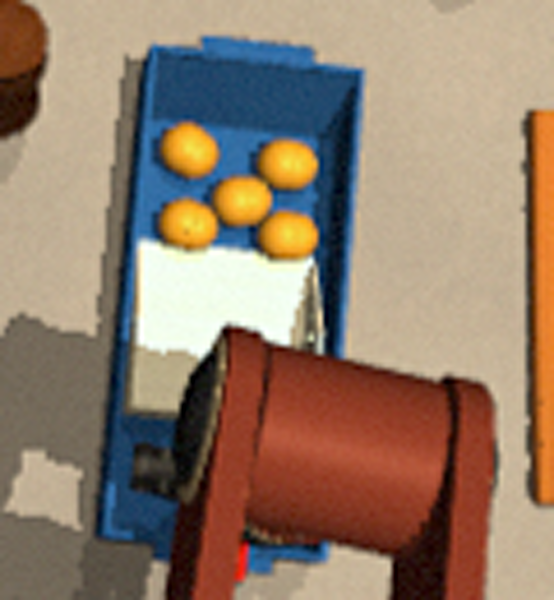

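View pics/c4.png

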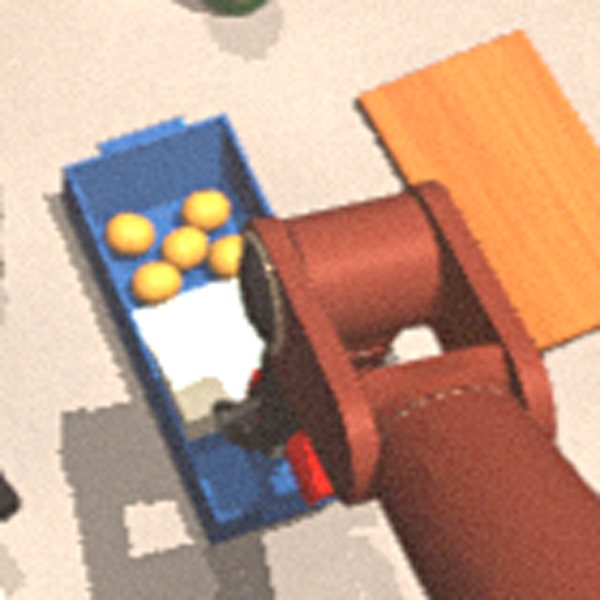

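Request:
carry_out --pt "0.3 -0.043 0 0 0 0 0" --pt "0.3 -0.043 0 0 0 0 0" --pt "0.3 -0.043 0 0 0 0 0" --pt "0.3 -0.043 0 0 0 0 0" --pt "0.3 -0.043 0 0 0 0 0" --pt "0.3 -0.043 0 0 0 0 0" --pt "0.3 -0.043 0 0 0 0 0" --pt "0 0 0 0 0 0 0"

```text
t: 11.7
tool_pos: [0.5286, -0.0537, 0.071]
tool_rot: [3.133, -0.222, 0.002]
contact_force: [-2.5, 1.0, 6.9]
opening: 0.0201
```

```bash
python3 look.py c5 top 290,150,120,130; python3 look.py c6 side 290,130,140,140
```

```text
4.615384615384615
11.75 [ 0.5286 -0.0537  0.071 ] [-0.241 -0.014  1.963 -0.     1.191  1.471] [-2.92  0.89  6.58]
4.285714285714286
11.8 [ 0.5285 -0.0537  0.071 ] [-0.241 -0.014  1.963 -0.     1.191  1.471] [-2.4   0.41  6.69]
```

View pics/c5.png

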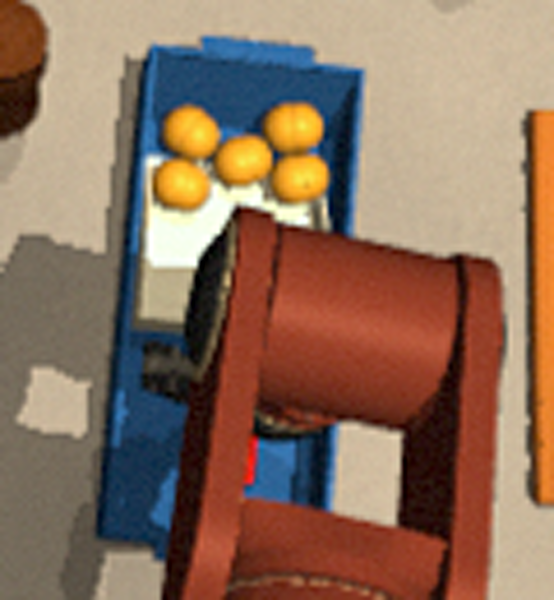

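View pics/c6.png

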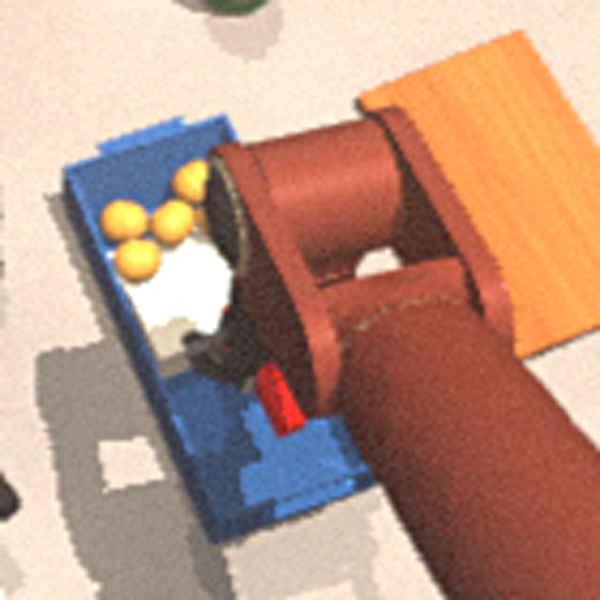

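Request:
carry_out --pt "0.24 -0.034 0 0 0 0 0" --pt "0.24 -0.034 0 0 0 0 0" --pt "0.24 -0.034 0 0 0 0 0" --pt "0 0 0 0 0 0 0"

```text
t: 12.2
tool_pos: [0.5461, -0.0561, 0.071]
tool_rot: [3.134, -0.221, 0.0]
contact_force: [-4.2, 0.7, 6.8]
opening: 0.0201
```

```bash
python3 look.py c7 top 290,150,120,130
```

```text
4.615384615384615
12.25 [ 0.5461 -0.0561  0.071 ] [-0.238  0.028  1.92  -0.     1.193  1.474] [-4.1   0.81  7.06]
```

View pics/c7.png

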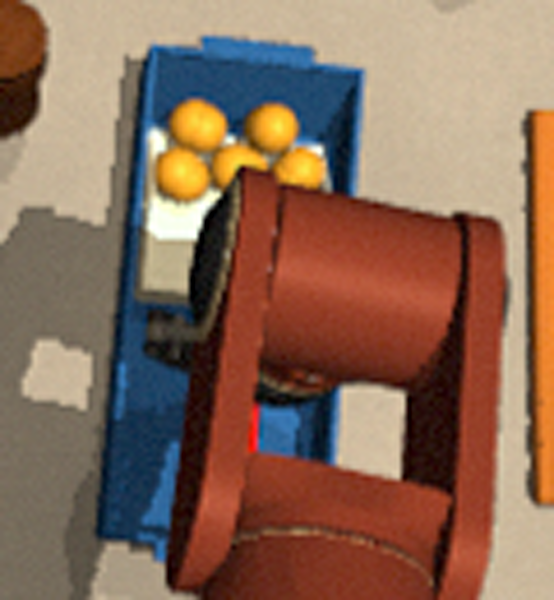

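Request:
carry_out --pt "0.075 -0.011 0.03 -0.1 -0.69 0 0" --pt "0.1 -0.015 -0.02 -0.1 -0.69 0 0" --pt "0.13 -0.019 -0.03 -0.1 -0.69 0 0" --pt "0.17 -0.024 -0.04 -0.1 -0.69 0 0" --pt "0.185 -0.027 -0.05 -0.1 -0.69 0 0" --pt "0 0 0 0 0 0 0"

```text
t: 12.85
tool_pos: [0.559, -0.0576, 0.0641]
tool_rot: [3.064, -0.217, 0.531]
contact_force: [-0.3, 0.2, -3.6]
opening: 0.0204
```

```bash
python3 look.py d1 top 290,150,120,130;python3 look.py d2 side 290,130,140,140
```

```text
4.615384615384615
12.9 [ 0.5598 -0.0579  0.0648] [-0.254 -0.135  2.119  0.051  0.817  1.43 ] [ 0.07  0.06 -3.6 ]
4.285714285714286
12.95 [ 0.5609 -0.0581  0.0658] [-0.254 -0.134  2.117  0.051  0.817  1.43 ] [-0.16  0.16 -2.83]
```

View pics/d1.png

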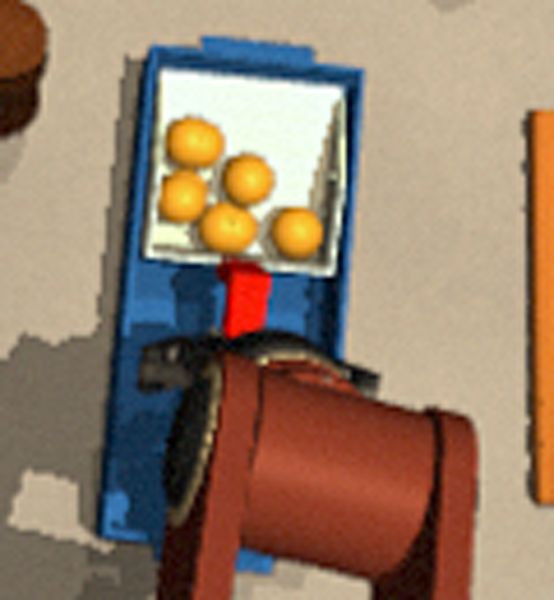

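View pics/d2.png

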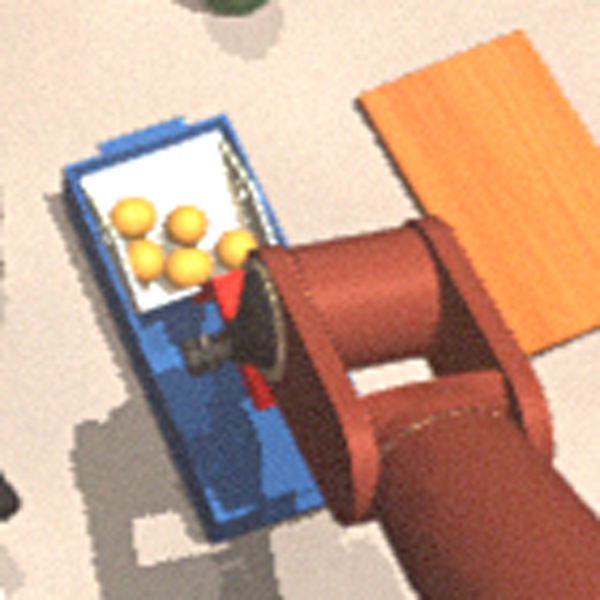

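Request:
carry_out --pt "-0.05 0.007 0.2 0 0 0 0" --pt "-0.05 0.007 0.4 0 0 0 0" --pt "0 0 0.6 0 0 0 0" --pt "0 0 0.8 0 0 0 0" --pt "0 0 0.8 0 0 0 0" --pt "0 0 0.8 0 0 0 0" --pt "0 0 0.8 0 0 0 0" --pt "0 0 0.8 0 0 0 0" --pt "0 0 0.8 0 0 0 0" --pt "0 0 0.8 0 0 0 0" --pt "0 0 0.8 0 0 0 0" --pt "0 0 0.8 0 0 0 0"

```text
t: 14.15
tool_pos: [0.5597, -0.0581, 0.2794]
tool_rot: [3.061, -0.216, 0.541]
contact_force: [0.1, 0.4, -3.1]
opening: 0.0206
```

Request:
carry_out --pt "0 0 0.6 0 0 0 0" --pt "0 0 0.3 0 0 0 0" --pt "0 0 0 0 0 0 0" --pt "0 0 0 0 0 0 0"

```text
t: 14.55
tool_pos: [0.5592, -0.0579, 0.2986]
tool_rot: [3.062, -0.217, 0.536]
contact_force: [-0.2, -0.2, -3.7]
opening: 0.0204
```

```bash
python3 look.py e1 top 270,120,160,150
```

```text
4.0
14.6 [ 0.559  -0.0579  0.2979] [-0.255 -0.363  1.901  0.04   1.26   1.452] [-0.36  0.43 -3.73]
```

View pics/e1.png

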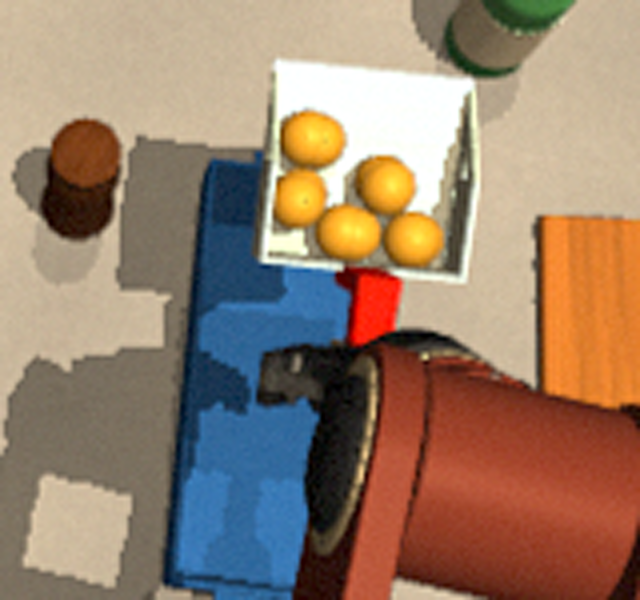

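Request:
carry_out --pt "-0.15 0.25 0 0 0 0.15 0" --pt "-0.3 0.5 0 0 0 0.3 0" --pt "-0.5 0.75 0 0 0 0.5 0" --pt "-0.52 0.8 0 0 0 0.5 0" --pt "-0.52 0.8 0 0 0 0.5 0" --pt "-0.52 0.8 0 0 0 0.5 0" --pt "-0.52 0.8 0 0 0 0.5 0" --pt "-0.52 0.8 0 0 0 0.5 0" --pt "-0.52 0.8 0 0 0 0.5 0" --pt "-0.52 0.8 0 0 0 0.5 0" --pt "-0.52 0.8 0 0 0 0.5 0" --pt "-0.52 0.8 0 0 0 0.5 0"

```text
t: 15.8
tool_pos: [0.4173, 0.1607, 0.299]
tool_rot: [-2.965, -0.613, -0.522]
contact_force: [0.4, -0.1, -3.3]
opening: 0.0205
```

Request:
carry_out --pt "-0.52 0.8 0 0 0 0.5 0" --pt "-0.5 0.75 0 0 0 0.5 0" --pt "-0.4 0.6 0 0 0 0.5 0" --pt "-0.35 0.4 0 0 0 0.34 0" --pt "-0.2 0.37 0 0 0 0 0" --pt "0 0 0 0 0 0 0" --pt "0 0 0 0 0 0 0"

```text
t: 16.5
tool_pos: [0.3693, 0.2324, 0.2993]
tool_rot: [-2.871, -0.871, -0.506]
contact_force: [-0.7, -0.5, -3.9]
opening: 0.0203
```

```bash
cat > pose.py <<'E'
from station import ctrl
import numpy as np
from scipy.spatial.transform import Rotation as R
o=ctrl.get_obs();r=R.from_rotvec(o['tool_rot']).as_matrix()
x=r[:,0] # scoop fwd = tool x
print('tcp',o['tool_pos'].round(4),'yaw',np.arctan2(x[1],x[0]).round(4),'noseup',np.arcsin(x[2]).round(4),'roll',r[2,1].round(4),'q',o['q'].round(3),'lip',(o['tool_pos']+r@[.155,0,.067]).round(4))
E
python3 pose.py; python3 look.py e2 top 130,120,240,180;python3 look.py e3 side 150,130,280,210
```

```text
tcp [0.3693 0.2324 0.2993] yaw 0.5891 noseup 0.3484 roll 0.0014 q [ 0.336 -0.731  2.135  0.085  1.399  1.318] lip [0.5095 0.326  0.2893]
3.3333333333333335
16.55 [0.3695 0.2322 0.2994] [ 0.335 -0.73   2.135  0.086  1.399  1.318] [-0.34  0.56 -2.72]
2.857142857142857
16.6 [0.3697 0.2321 0.2994] [ 0.335 -0.73   2.135  0.086  1.399  1.318] [-0.42 -0.53 -3.03]
```

View pics/e2.png

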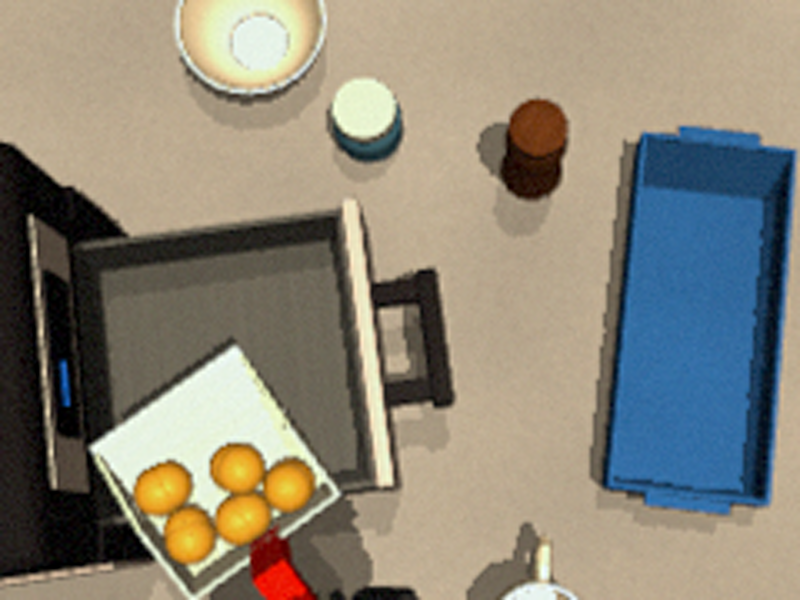

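View pics/e3.png

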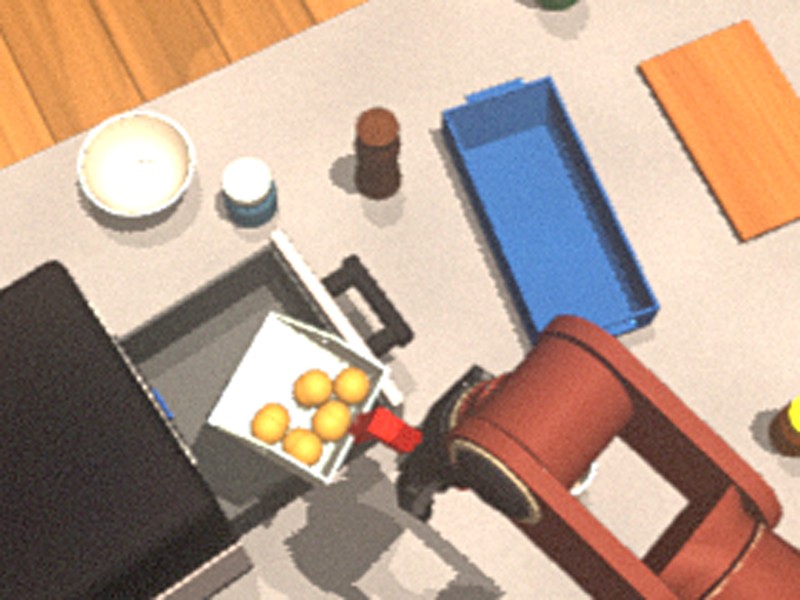

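Request:
carry_out --pt "0.045 -0.095 -0.2 -0.09 0.14 0 0" --pt "0.045 -0.095 -0.4 -0.19 0.28 0 0" --pt "0.045 -0.095 -0.4 -0.19 0.28 0 0" --pt "0.045 -0.095 -0.4 -0.19 0.28 0 0" --pt "0.045 -0.095 -0.4 -0.19 0.28 0 0" --pt "0.045 -0.095 -0.4 -0.19 0.28 0 0" --pt "0.045 -0.095 -0.4 -0.19 0.28 0 0" --pt "0.045 -0.095 -0.4 -0.18 0.28 0 0" --pt "0 0 -0.2 -0.09 0.14 0 0" --pt "0 0 0 0 0 0 0"

```text
t: 17.6
tool_pos: [0.3783, 0.2134, 0.2178]
tool_rot: [-2.984, -0.904, -0.113]
contact_force: [-0.1, 0.2, -2.8]
opening: 0.0204
```

```bash
python3 pose.py; python3 look.py f2 top 130,120,240,180
```

```text
tcp [0.3783 0.2134 0.2178] yaw 0.5881 noseup 0.0754 roll 0.0006 q [ 0.33  -0.486  2.094  0.019  1.46   1.311] lip [0.5111 0.3019 0.1627]
3.3333333333333335
17.65 [0.3786 0.2135 0.2188] [ 0.33  -0.488  2.094  0.019  1.46   1.311] [ 0.16 -0.69 -3.25]
```

View pics/f2.png

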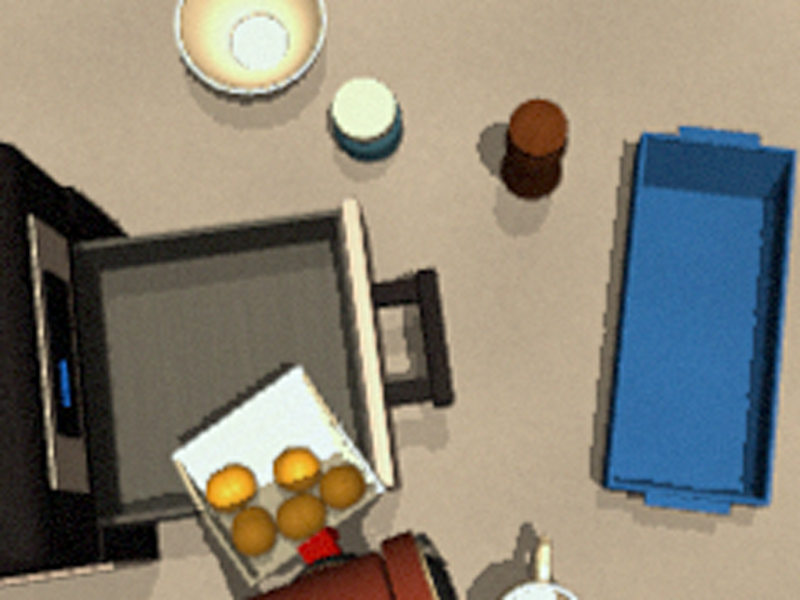

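```bash
python3 - <<'E'
import numpy as np
h=np.array([.832,.555]);th=-.075+np.arange(17)*.06
x=-155*np.cos(th)+67*np.sin(th);z=155*np.sin(th)+67*np.cos(th)
print(x.round(1),z.round(1))
for i in range(16):print((np.r_[h*(x[i+1]-x[i]),z[i+1]-z[i]]/25).round(2))
print(-.555*.6,.832*.6)
E
```

```text
[-159.6 -156.  -151.8 -147.1 -141.9 -136.1 -129.9 -123.2 -116.1 -108.5
 -100.5  -92.2  -83.6  -74.6  -65.4  -56.   -46.3] [ 55.2  64.7  73.9  82.9  91.5  99.9 107.9 115.5 122.7 129.4 135.7 141.4
 146.7 151.5 155.7 159.3 162.4]
[0.12 0.08 0.38]
[0.14 0.09 0.37]
[0.16 0.1  0.36]
[0.17 0.12 0.35]
[0.19 0.13 0.33]
[0.21 0.14 0.32]
[0.22 0.15 0.3 ]
[0.24 0.16 0.29]
[0.25 0.17 0.27]
[0.26 0.18 0.25]
[0.28 0.18 0.23]
[0.29 0.19 0.21]
[0.3  0.2  0.19]
[0.31 0.2  0.17]
[0.31 0.21 0.15]
[0.32 0.21 0.12]
-0.333 0.4992
```

Request:
carry_out --pt "0.12 0.08 0.38 -0.33 0.5 0 0" --pt "0.14 0.09 0.37 -0.33 0.5 0 0" --pt "0.16 0.1 0.36 -0.33 0.5 0 0" --pt "0.17 0.12 0.35 -0.33 0.5 0 0" --pt "0.19 0.13 0.33 -0.33 0.5 0 0" --pt "0.21 0.14 0.32 -0.33 0.5 0 0" --pt "0.22 0.15 0.3 -0.33 0.5 0 0" --pt "0.24 0.16 0.29 -0.33 0.5 0 0"

```text
t: 18.45
tool_pos: [0.4158, 0.2384, 0.2885]
tool_rot: [2.844, 0.862, -0.575]
contact_force: [0.3, 0.1, -2.4]
opening: 0.0203
```

```bash
python3 pose.py; python3 look.py f3 top 130,120,240,180
```

```text
tcp [0.4158 0.2384 0.2885] yaw 0.5886 noseup -0.3988 roll -0.0004 q [ 0.406 -0.054  1.661 -0.075  1.927  1.376] lip [0.513  0.3033 0.1666]
3.3333333333333335
18.5 [0.4172 0.2391 0.2884] [ 0.406 -0.05   1.658 -0.075  1.927  1.377] [-0.74 -0.79 -2.3 ]
```

View pics/f3.png

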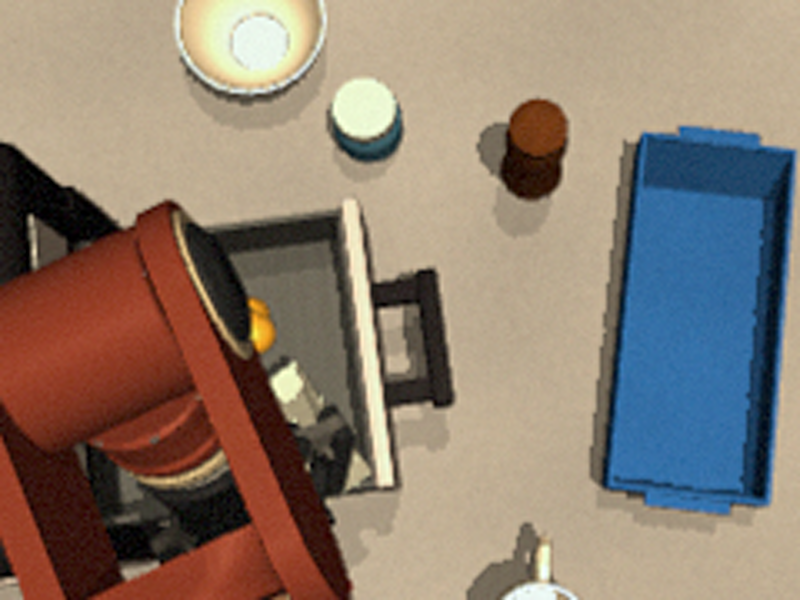

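Request:
carry_out --pt "0.25 0.17 0.27 -0.33 0.5 0 0" --pt "0.26 0.18 0.25 -0.33 0.5 0 0" --pt "0.28 0.18 0.23 -0.33 0.5 0 0" --pt "0.29 0.19 0.21 -0.33 0.5 0 0" --pt "0.3 0.2 0.19 -0.33 0.5 0 0" --pt "0.31 0.2 0.17 -0.33 0.5 0 0" --pt "0.31 0.21 0.15 -0.33 0.5 0 0" --pt "0 0 0 0 0 0 0" --pt "0 0 0 0 0 0 0"

```text
t: 19.4
tool_pos: [0.4651, 0.2711, 0.3238]
tool_rot: [2.576, 0.781, -1.116]
contact_force: [0.6, -0.1, -1.6]
opening: 0.0206
```

```bash
python3 pose.py; python3 look.py f4 top 130,120,240,180;python3 look.py f5 side 130,130,280,210
```

```text
tcp [0.4651 0.2711 0.3238] yaw 0.5907 noseup -0.8167 roll -0.0028 q [ 0.443  0.32   1.303 -0.142  2.325  1.372] lip [0.5125 0.3033 0.165 ]
3.3333333333333335
19.45 [0.4648 0.271  0.3243] [ 0.443  0.319  1.304 -0.142  2.325  1.372] [-0.07  0.19 -1.79]
2.857142857142857
19.5 [0.4647 0.2709 0.3245] [ 0.443  0.318  1.304 -0.142  2.326  1.372] [-0.29 -0.3  -1.52]
```

View pics/f4.png

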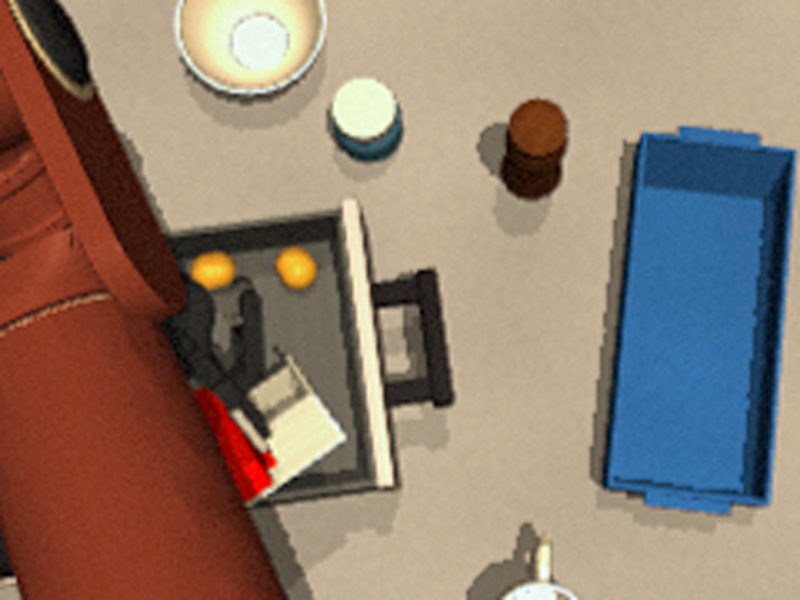

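View pics/f5.png

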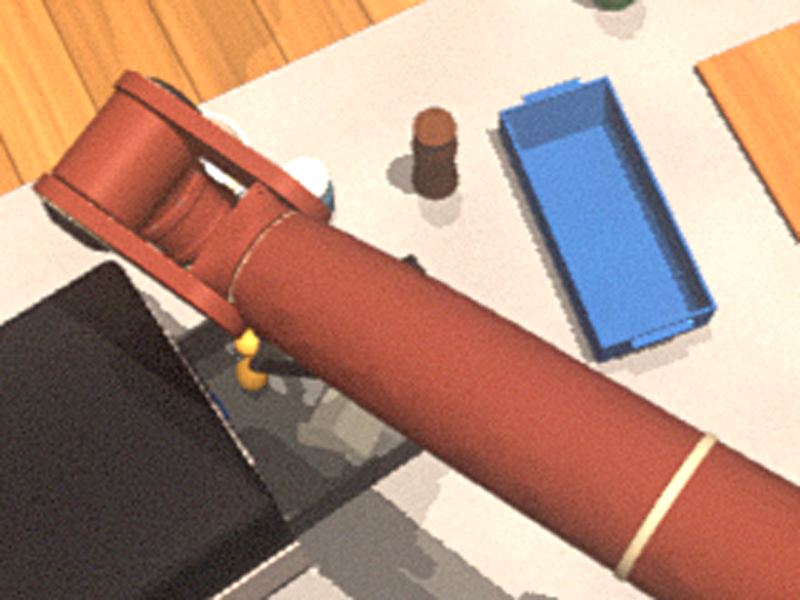

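Request:
carry_out --pt "-0.2 -0.13 0.1 0.25 -0.37 0 0" --pt "-0.39 -0.25 0 0.5 -0.75 0 0" --pt "-0.39 -0.25 0 0.5 -0.75 0 0" --pt "-0.39 -0.25 0 0.5 -0.75 0 0" --pt "-0.39 -0.25 0 0.5 -0.75 0 0" --pt "-0.39 -0.25 0 0.5 -0.75 0 0" --pt "-0.39 -0.25 0 0.5 -0.75 0 0" --pt "-0.39 -0.25 0 0.5 -0.75 0 0" --pt "-0.39 -0.25 0 0.5 -0.75 0 0" --pt "-0.2 -0.13 0 0.25 -0.37 0 0" --pt "0 -0.5 0 0 0 0 0" --pt "0 -0.8 0 0 0 0 0"

```text
t: 20.7
tool_pos: [0.3761, 0.1813, 0.3268]
tool_rot: [3.005, 0.915, -0.014]
contact_force: [-0.3, -0.5, -1.3]
opening: 0.0205
```

```bash
python3 pose.py; python3 look.py g1 top 130,120,240,180;python3 look.py g2 side 130,130,280,210
```

```text
tcp [0.3761 0.1813 0.3268] yaw 0.5913 noseup -0.0085 roll -0.0021 q [ 2.710e-01 -4.990e-01  1.924e+00 -1.000e-03  1.725e+00  1.250e+00] lip [0.5042 0.2675 0.2585]
3.3333333333333335
20.75 [0.3765 0.1789 0.3267] [ 0.267 -0.5    1.925 -0.003  1.726  1.249] [ 1.18 -1.25 -2.22]
2.857142857142857
20.8 [0.3768 0.1802 0.3266] [ 2.680e-01 -4.980e-01  1.924e+00 -1.000e-03  1.725e+00  1.252e+00] [-0.09  0.65 -1.47]
```

View pics/g1.png

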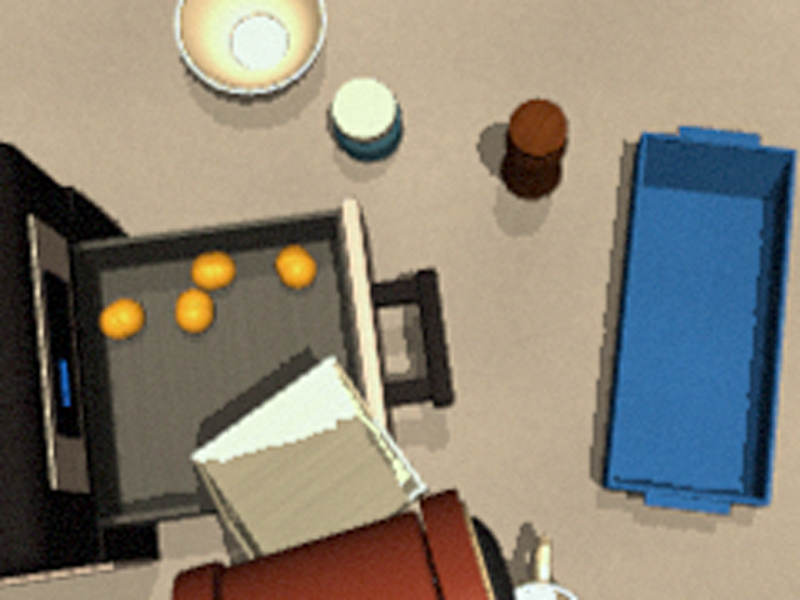

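View pics/g2.png

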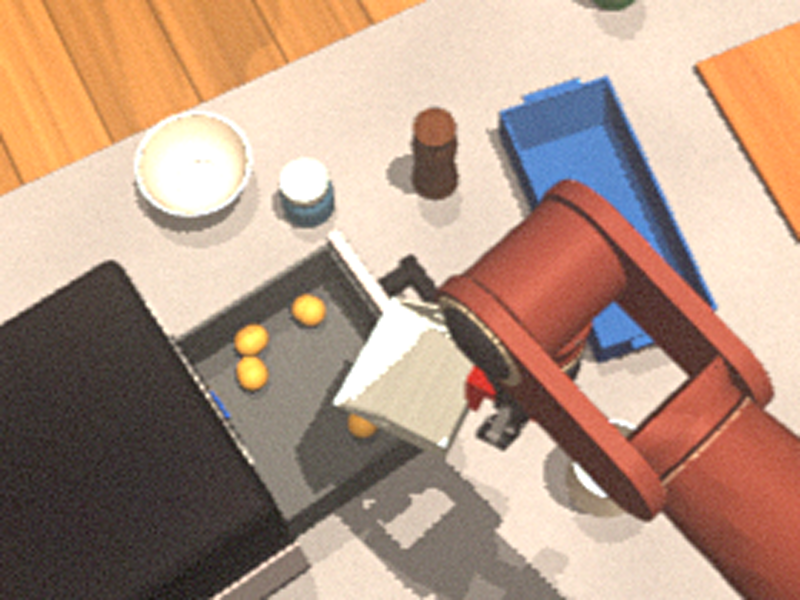

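Request:
carry_out --pt "0 -0.5 0 0 0 0 0" --pt "0.25 -0.95 0 0 0 -0.3 0" --pt "0.25 -0.95 0 0 0 -0.3 0" --pt "0.25 -0.95 0 0 0 -0.3 0" --pt "0.25 -0.95 0 0 0 -0.3 0" --pt "0.25 -0.95 0 0 0 -0.3 0" --pt "0.25 -0.95 0 0 0 -0.3 0" --pt "0.25 -0.95 0 0 0 -0.3 0" --pt "0.25 -0.95 0 0 0 -0.3 0" --pt "0.25 -0.95 0 0 0 -0.3 0" --pt "0.25 -0.95 0 0 0 -0.3 0" --pt "0.25 -0.95 0 0 0 -0.3 0"

```text
t: 22.0
tool_pos: [0.4457, -0.0932, 0.3261]
tool_rot: [-3.114, -0.405, 0.016]
contact_force: [-0.6, 0.1, -1.5]
opening: 0.0202
```

Request:
carry_out --pt "0.25 -0.95 0 0 0 -0.3 0" --pt "0.25 -0.95 0 0 0 -0.3 0" --pt "0.25 -0.95 0 0 0 -0.3 0" --pt "0.25 -0.95 0 0 0 -0.3 0" --pt "0.25 -0.95 -0.3 0 0 -0.3 0" --pt "0.25 -0.95 -0.6 0 0 -0.3 0" --pt "0.25 -0.95 -0.8 0 0 -0.3 0" --pt "0.25 -0.95 -0.8 0 0 -0.3 0" --pt "0.25 -0.95 -0.8 0 0 -0.3 0" --pt "0.25 -0.8 -0.8 0 0 -0.3 0" --pt "0.25 -0.5 -0.6 0 0 -0.17 0" --pt "0 0 0 0 0 0 0"

```text
t: 23.2
tool_pos: [0.513, -0.3387, 0.2047]
tool_rot: [-3.133, 0.092, 0.023]
contact_force: [-0.9, 1.0, -1.7]
opening: 0.0201
```

```bash
python3 pose.py; python3 look.py h1 top 130,120,240,180
```

```text
tcp [ 0.513  -0.3387  0.2047] yaw -0.0584 noseup -0.0149 roll -0.0064 q [-0.703  0.056  1.654 -0.004  1.447  0.927] lip [ 0.6667 -0.3473  0.1354]
3.3333333333333335
23.25 [ 0.5134 -0.3382  0.2066] [-0.702  0.054  1.653 -0.003  1.448  0.927] [-0.39 -0.12 -1.04]
```

View pics/h1.png

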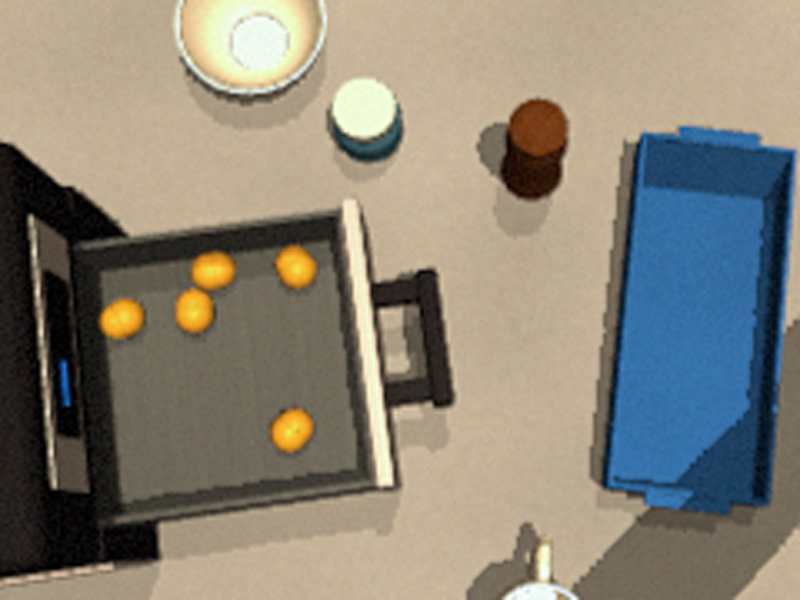

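Request:
carry_out --pt "0 0 -0.7 0 -0.13 0 0" --pt "0 0 -0.9 0 0 0 0" --pt "0 0 -0.9 0 0 0 0" --pt "0 0 -0.9 0 0 0 0" --pt "0 0 -0.7 0 0 0 0" --pt "0 0 -0.4 0 0 0 0" --pt "0 0 -0.3 0 0 0 0" --pt "0 0 0 0 0 0 0" --pt "0 0 0 0 0 0 0"

```text
t: 24.15
tool_pos: [0.5149, -0.3384, 0.0898]
tool_rot: [-3.138, 0.09, -0.008]
contact_force: [-0.3, 0.4, -1.5]
opening: 0.0201
```

```bash
python3 pose.py; python3 look.py h2 top 390,150,120,130
```

```text
tcp [ 0.5149 -0.3384  0.0898] yaw -0.0571 noseup 0.005 roll -0.0026 q [-0.705  0.155  1.749  0.005  1.235  0.922] lip [ 0.67   -0.3471  0.0235]
4.615384615384615
24.2 [ 0.515  -0.3386  0.0901] [-0.705  0.155  1.749  0.005  1.235  0.922] [-0.61 -0.98 -0.28]
```

View pics/h2.png

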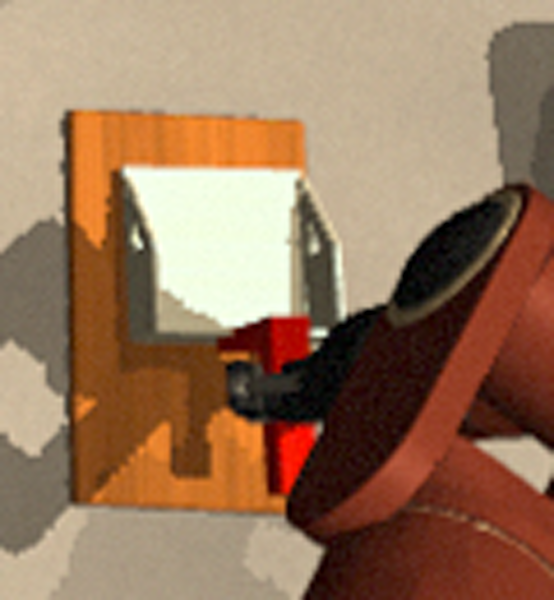

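Five in the basket; the scoop is 9 mm above the board, roughly where it was. Lower and feel for contact.

Request:
carry_out --pt "-0.1 0.2 -0.16 0 0 0 0" --pt "-0.1 0.2 -0.12 0 0 0 0" --pt "0 0 0 0 0 0 0" --pt "0 0 0 0 0 0 0"

```text
t: 24.6
tool_pos: [0.5093, -0.3277, 0.0818]
tool_rot: [-3.137, 0.089, -0.006]
contact_force: [0.1, -0.6, -1.6]
opening: 0.0207
```

Request:
carry_out --pt "0 0 -0.06 0 0 0 0" --pt "0 0 0 0 0 0 0" --pt "0 0 0 0 0 0 0"

```text
t: 24.9
tool_pos: [0.5095, -0.3282, 0.0809]
tool_rot: [-3.137, 0.09, -0.006]
contact_force: [-2.0, 2.5, 4.0]
opening: 0.0202
```

Request:
carry_out --pt "0 0 -0.04 0 0 0 0" --pt "0 0 0 0 0 0 0" --pt "0 0 0 0 0 0 0"

```text
t: 25.2
tool_pos: [0.5095, -0.3281, 0.0809]
tool_rot: [-3.137, 0.089, -0.006]
contact_force: [-4.8, 3.9, 8.4]
opening: 0.0202
```

Contact at the expected height. Release, and rise.

Request:
carry_out --pt "0 0 0.02 0 0 0 0.3" --pt "0 0 0 0 0 0 0.6" --pt "0 0 0 0 0 0 1" --pt "0 0 0 0 0 0 1" --pt "0 0 0 0 0 0 1" --pt "0 0 0 0 0 0 1" --pt "0 0 0 0 0 0 1" --pt "0 0 0 0 0 0 1" --pt "0 0 0 0 0 0 1" --pt "0 0 0 0 0 0 1"

```text
t: 26.2
tool_pos: [0.5094, -0.328, 0.0798]
tool_rot: [-3.137, 0.09, -0.006]
contact_force: [-0.3, 0.1, 0.5]
opening: 0.0858
```

Request:
carry_out --pt "0 0 0.4 0 0 0 1" --pt "0 0 0.8 0 0 0 1" --pt "0 0 0.8 0 0 0 1" --pt "0 0 0.8 0 0 0 1" --pt "0 0 1 0 0 0 1" --pt "0 0 1 0 0 0 1" --pt "0 0 1 0 0 0 1" --pt "0 0 0.5 0 0 0 0" --pt "-0.3 0.8 0 0 0 0 0" --pt "-0.3 1 0 0 0 0 0" --pt "-0.3 1 0 0 0 0 0" --pt "-0.3 1 0 0 0 0 0"

```text
t: 27.4
tool_pos: [0.4788, -0.2321, 0.2371]
tool_rot: [-3.137, 0.09, -0.005]
contact_force: [-0.0, 1.1, -0.5]
opening: 0.012
```

```bash
python3 pose.py; python3 look.py i1 top 390,150,120,130;python3 look.py i2 side 365,120,120,110
```

```text
tcp [ 0.4788 -0.2321  0.2371] yaw -0.0575 noseup 0.0033 roll -0.0038 q [-0.594 -0.176  1.822  0.005  1.495  1.034] lip [ 0.6338 -0.2407  0.1706]
4.615384615384615
27.45 [ 0.4781 -0.229   0.237 ] [-0.591 -0.179  1.825  0.007  1.497  1.035] [ 2.3   2.3  -0.23]
5.454545454545454
27.5 [ 0.4787 -0.2308  0.2371] [-0.592 -0.177  1.823  0.005  1.495  1.033] [ 0.2  -0.39 -0.38]
```

View pics/i1.png

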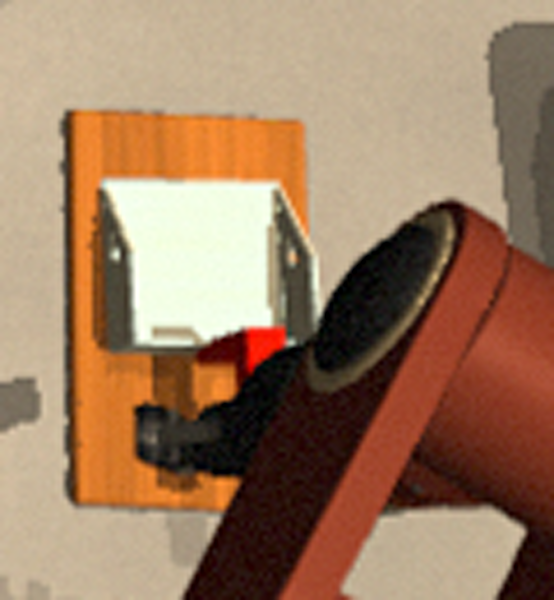

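View pics/i2.png

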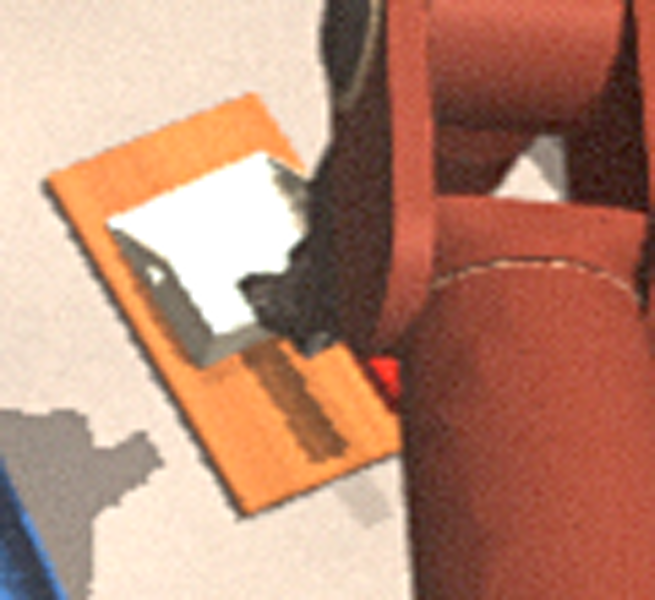

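Request:
carry_out --pt "0.2 0.6 0 0.25 0 0.18 0" --pt "0.32 1 0 0.25 0 0.18 0" --pt "0.32 1 0 0.25 0 0.18 0" --pt "0.32 1 0 0.25 0 0.18 0" --pt "0.32 1 0 0.25 0 0.18 0" --pt "0.32 1 0 0.25 0 0.18 0" --pt "0.32 1 0 0.25 0 0.18 0" --pt "0.32 1 0 0.25 0 0.18 0" --pt "0.32 1 0 0.25 0 0.18 0" --pt "0.32 1 0 0.25 0 0.18 0" --pt "0.32 1 0 0 0 0 0" --pt "0.32 1 0 0 0 0 0"

```text
t: 28.7
tool_pos: [0.5732, 0.0578, 0.237]
tool_rot: [-2.882, -0.177, 0.006]
contact_force: [0.7, -0.3, -0.0]
opening: -0.0001
```

Request:
carry_out --pt "0.32 1 -0.3 0 0 0 0" --pt "0.15 0.5 -0.7 0 0 0 0" --pt "0 0 -0.9 0 0 0 0" --pt "0 0 -0.9 0 0 0 0" --pt "0 0 -0.9 0 0 0 0" --pt "0 0 0 0 0 0 0"

```text
t: 29.3
tool_pos: [0.582, 0.0947, 0.1405]
tool_rot: [-2.881, -0.177, 0.017]
contact_force: [-0.5, -0.2, -0.5]
opening: -0.0001
```

```bash
python3 pose.py; python3 look.py j1 top 130,120,240,180;python3 look.py j2 side 165,130,240,180
```

```text
tcp [0.582  0.0947 0.1405] yaw 0.122 noseup 0.0041 roll -0.2523 q [-0.084  0.052  1.785  0.256  1.361  1.303] lip [0.734  0.1304 0.0763]
3.3333333333333335
29.35 [0.5832 0.0946 0.1428] [-0.085  0.05   1.783  0.256  1.361  1.303] [-0.28  0.59 -0.78]
3.3333333333333335
29.4 [0.5843 0.0945 0.1447] [-0.085  0.049  1.781  0.256  1.361  1.303] [ 0.87 -0.22  0.58]
```

View pics/j1.png

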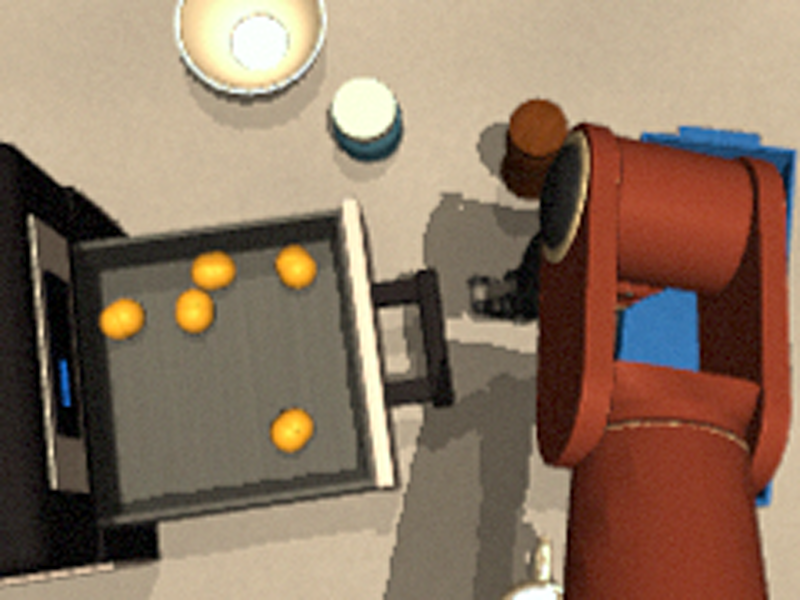

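View pics/j2.png

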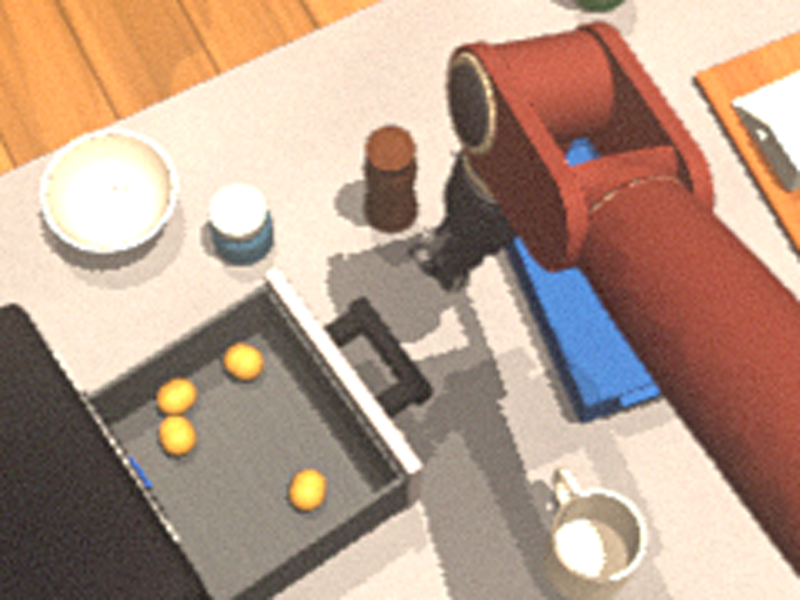

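Request:
carry_out --pt "0 0 -0.8 0 0 0 0" --pt "0 0 -0.8 0 0 0 0" --pt "0 0 -0.7 0 0 0 0" --pt "0 0 0 0 0 0 0" --pt "-0.06 0.4 0 0 0 0 0" --pt "-0.06 0.4 0 0 0 0 0" --pt "-0.05 0.4 0 0 0 0 0" --pt "-0.05 0.3 0 0 0 0 0" --pt "-0.04 0.3 0 0 0 0 0" --pt "-0.04 0.3 0 0 0 0 0" --pt "-0.04 0.3 0 0 0 0 0"

```text
t: 30.5
tool_pos: [0.5759, 0.1546, 0.0877]
tool_rot: [-2.884, -0.178, 0.004]
contact_force: [0.2, -2.7, 1.9]
opening: 0.0
```

```bash
python3 pose.py; python3 look.py k1 top 130,120,240,180
```

```text
tcp [0.5759 0.1546 0.0877] yaw 0.1218 noseup 0.0128 roll -0.2493 q [0.019 0.106 1.824 0.267 1.237 1.375] lip [0.7286 0.1901 0.0248]
3.3333333333333335
30.55 [0.5755 0.1559 0.0876] [0.02  0.106 1.824 0.269 1.237 1.375] [ 0.58  0.15 -0.66]
```

View pics/k1.png

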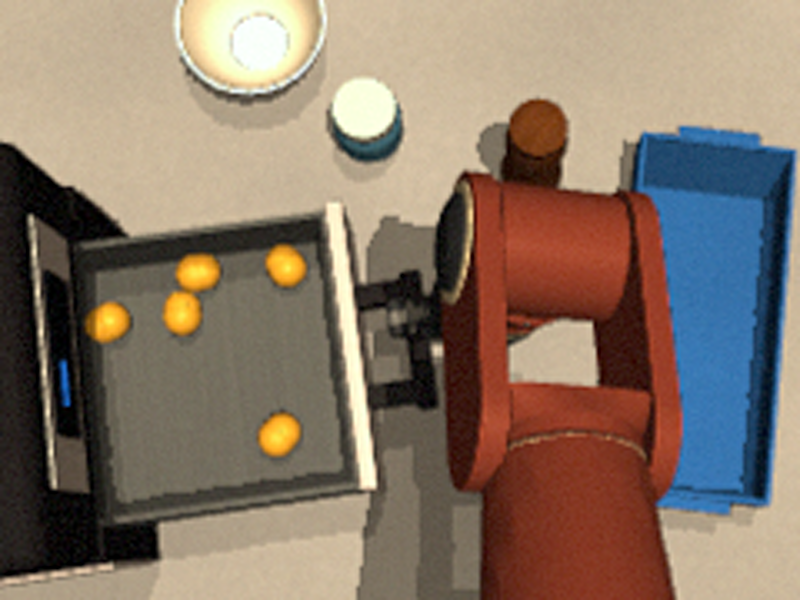

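Request:
carry_out --pt "-0.05 0.35 0 0 0 0 0" --pt "-0.05 0.4 0 0 0 0 0" --pt "-0.05 0.4 0 0 0 0 0" --pt "-0.05 0.4 0 0 0 0 0" --pt "-0.05 0.4 0 0 0 0 0" --pt "-0.05 0.4 0 0 0 0 0" --pt "-0.05 0.4 0 0 0 0 0" --pt "-0.05 0.4 0 0 0 0 0" --pt "-0.05 0.4 0 0 0 0 0" --pt "-0.05 0.4 0 0 0 0 0" --pt "-0.05 0.4 0 0 0 0 0" --pt "-0.05 0.4 0 0 0 0 0"

```text
t: 31.75
tool_pos: [0.5605, 0.274, 0.0873]
tool_rot: [-2.883, -0.178, 0.005]
contact_force: [2.2, -2.4, 1.0]
opening: 0.0
```

```bash
python3 pose.py; python3 look.py k2 top 130,120,240,180;python3 look.py k3 side 130,130,240,180
```

```text
tcp [0.5605 0.274  0.0873] yaw 0.1217 noseup 0.0119 roll -0.2503 q [0.223 0.138 1.789 0.27  1.189 1.572] lip [0.7131 0.3096 0.0243]
3.3333333333333335
31.8 [0.5597 0.2755 0.0873] [0.225 0.138 1.789 0.272 1.19  1.573] [0.05 0.97 0.19]
3.3333333333333335
31.85 [0.5593 0.2749 0.087 ] [0.224 0.138 1.79  0.272 1.191 1.571] [-1.02  0.24 -0.22]
```

View pics/k2.png

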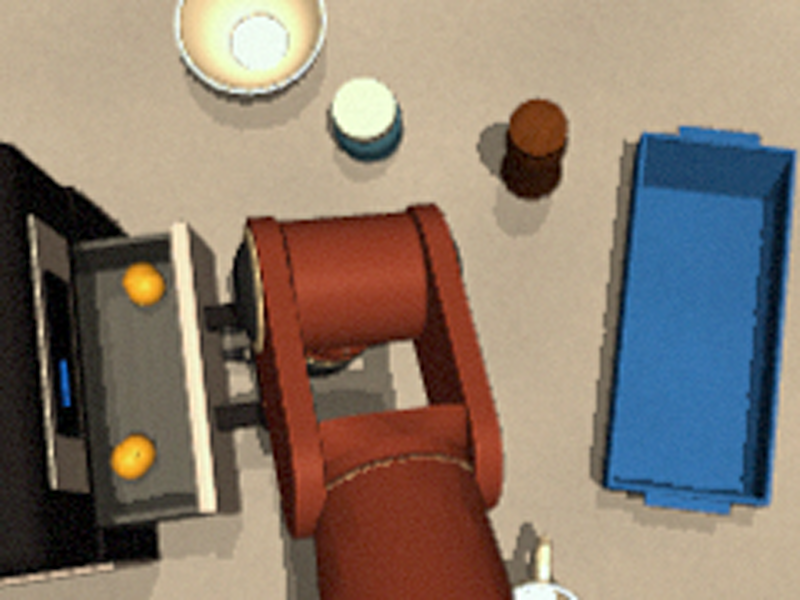

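View pics/k3.png

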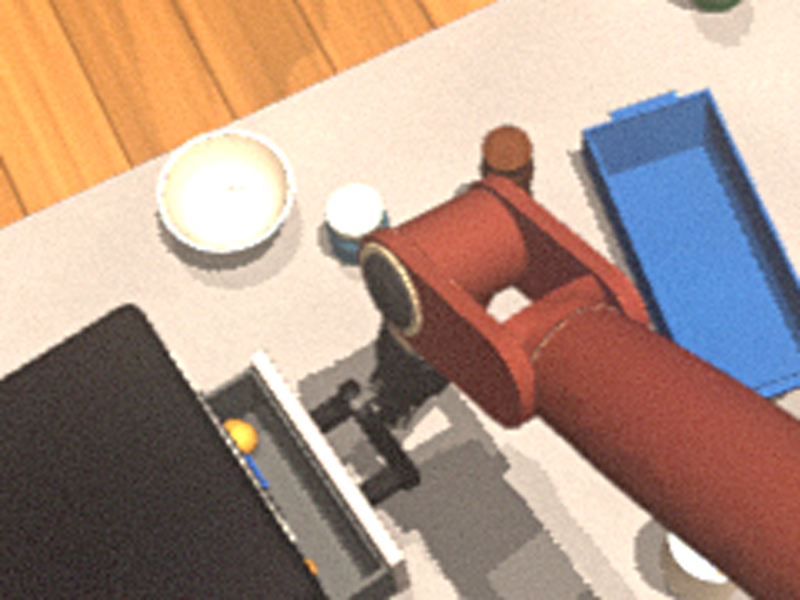

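Request:
carry_out --pt "-0.05 0.35 0 0 0 0 0" --pt "-0.05 0.4 0 0 0 0 0" --pt "-0.05 0.4 0 0 0 0 0" --pt "-0.05 0.4 0 0 0 0 0" --pt "-0.05 0.4 0 0 0 0 0" --pt "-0.04 0.3 0 0 0 0 0"

```text
t: 32.45
tool_pos: [0.5527, 0.3304, 0.0867]
tool_rot: [-2.883, -0.179, 0.007]
contact_force: [-1.5, -2.4, -1.3]
opening: 0.0003
```

```bash
python3 pose.py; python3 look.py k4 top 130,120,240,180;python3 look.py k5 side 130,180,240,180
```

```text
tcp [0.5527 0.3304 0.0867] yaw 0.1224 noseup 0.0108 roll -0.2501 q [0.316 0.171 1.753 0.267 1.17  1.664] lip [0.7052 0.366  0.0235]
3.3333333333333335
32.5 [0.5527 0.3315 0.0871] [0.317 0.171 1.753 0.269 1.17  1.664] [-0.13 -0.71  0.11]
3.3333333333333335
32.55 [0.5531 0.3311 0.0875] [0.316 0.171 1.752 0.269 1.17  1.663] [-0.09 -0.05 -0.44]
```

View pics/k4.png

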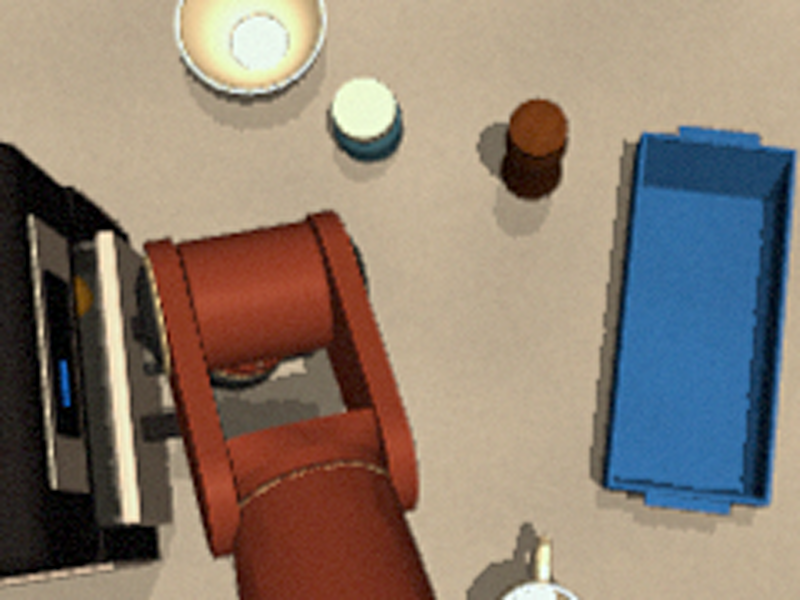

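View pics/k5.png

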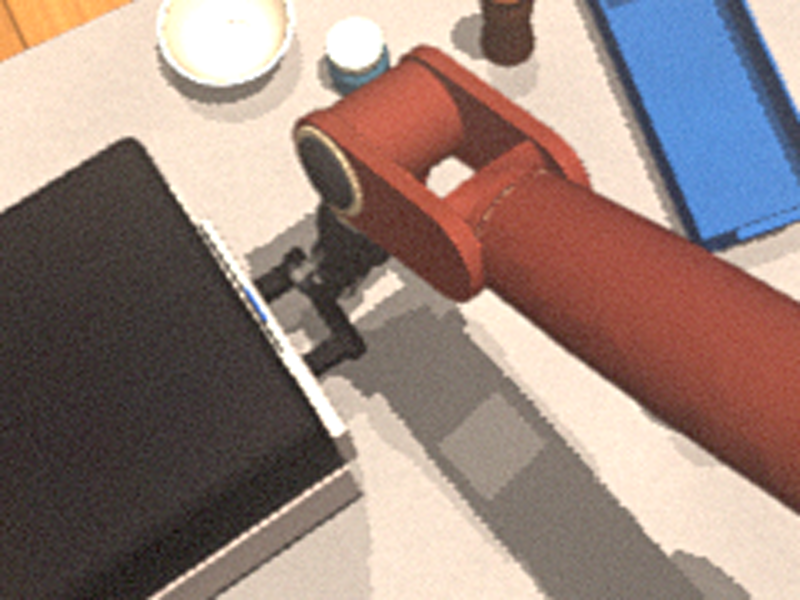

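Request:
carry_out --pt "-0.03 0.25 0 0 0 0 0" --pt "-0.03 0.25 0 0 0 0 0" --pt "-0.03 0.25 0 0 0 0 0"

```text
t: 32.85
tool_pos: [0.5524, 0.3404, 0.0876]
tool_rot: [-2.902, -0.184, 0.006]
contact_force: [-4.2, -51.6, 20.6]
opening: -0.0001
```

Request:
carry_out --pt "-0.02 0.15 0 0 0 0 0" --pt "-0.02 0.15 0 0 0 0 0"

```text
t: 33.05
tool_pos: [0.5525, 0.3406, 0.0876]
tool_rot: [-2.915, -0.185, 0.008]
contact_force: [-8.2, -71.8, 28.4]
opening: -0.0003
```

```bash
python3 pose.py; python3 look.py k6 side 130,180,240,180
```

```text
tcp [0.5525 0.3406 0.0876] yaw 0.1262 noseup 0.0082 roll -0.2188 q [0.345 0.185 1.732 0.231 1.178 1.705] lip [0.7049 0.3747 0.0235]
3.3333333333333335
33.1 [0.5524 0.3404 0.0876] [0.345 0.185 1.732 0.231 1.178 1.705] [ -7.79 -62.55  23.34]
```

View pics/k6.png

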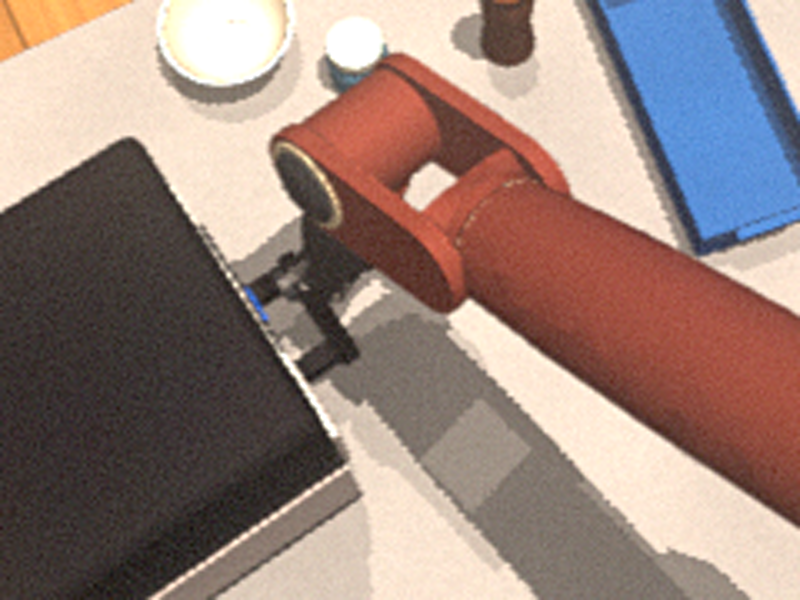

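Request:
carry_out --pt "0 -0.3 0 0 0 0 0" --pt "0.03 -0.3 0 0 0 0 0" --pt "0.06 -0.6 0 0 0 0 0" --pt "0.06 -0.8 0.3 0 0 0 0" --pt "0.06 -1 0.8 0 0 0 0" --pt "0.06 -1 1 0 0 0 0" --pt "0 -1 1 0 0 0 0" --pt "0 -1 1 0 0 0 0" --pt "0 -1 0 0 0 0 0" --pt "0 -1 0 0 0 0 0" --pt "0 0 0 0 0 0 0"

```text
t: 34.2
tool_pos: [0.5574, 0.154, 0.1904]
tool_rot: [-2.883, -0.174, 0.002]
contact_force: [-0.0, 0.5, 0.3]
opening: 0.0002
```

```bash
python3 pose.py; python3 look.py l1 top 130,130,160,120;python3 look.py l2 side 160,180,160,120; python3 - <<'E'
from station import ctrl
from h import *
P=[ctrl.get_image(n) for n in('side','top')]
u=[]
for p in P:
    m=ctrl.mark_of(p,'basket_handle');print([(round(a['p'],2),a['position'][0]*560,a['position'][1]*420) for a in m[:2]])
    if m:u.append((m[0]['position'][0]*560,m[0]['position'][1]*420));print(ray(p,u[-1],.09))
E
```

```text
tcp [0.5574 0.154  0.1904] yaw 0.1192 noseup 0.0135 roll -0.2504 q [ 0.018 -0.046  1.796  0.257  1.41   1.424] lip [0.7102 0.1892 0.1277]
5.0
34.25 [0.5572 0.1553 0.1902] [ 0.019 -0.045  1.796  0.257  1.41   1.425] [ 0.34 -0.34  0.34]
5.0
34.3 [0.557 0.156 0.19 ] [ 0.021 -0.045  1.796  0.257  1.41   1.425] [-0.15  0.53  0.5 ]
[(0.61, 225.512, 271.488)]
[0.54630126 0.35343733 0.09      ]
[(0.59, 447.608, 238.51799999999997), (0.56, 186.87199999999999, 228.9)]
[ 0.5120128  -0.33484856  0.09      ]
```

View pics/l1.png

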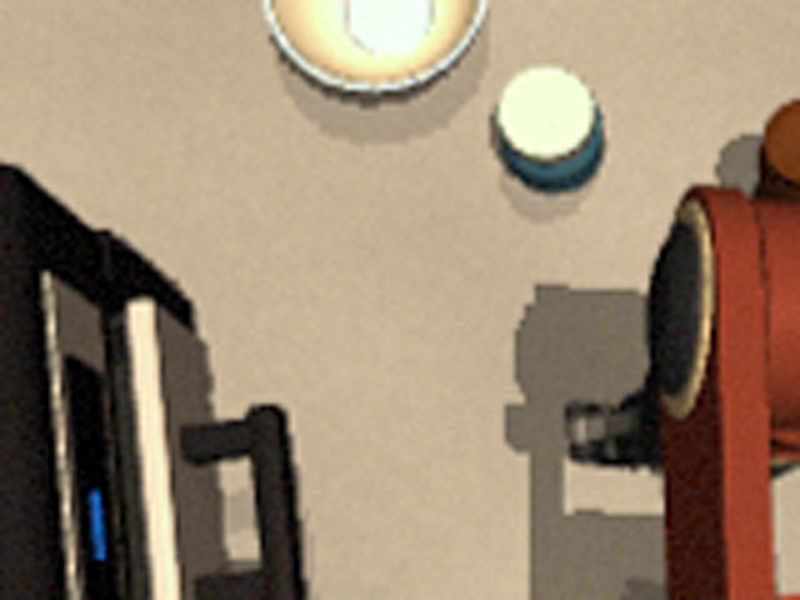

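View pics/l2.png

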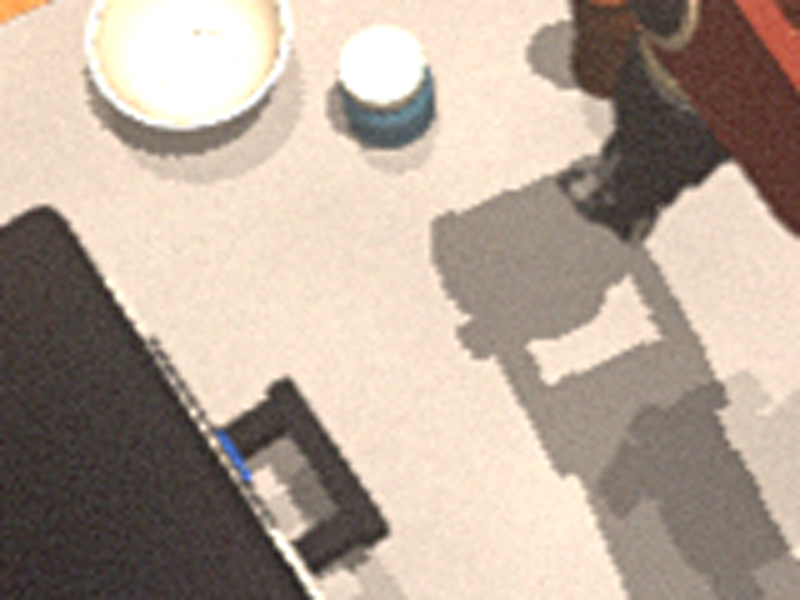

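```bash
python3 - <<'E'
from h import *
for n,(x0,y0,x1,y1) in {'l1':(100,150,220,310),'l2':(60,210,260,380)}.items():
    p=pickle.load(open(n+'.pkl','rb'))
    i=np.clip(p['frame'][y0:y1,x0:x1].astype(float)*2.2,0,255).astype(np.uint8)
    s=min(790/(x1-x0),590/(y1-y0));print(n,s)
    cv2.imwrite(f'pics/{n}f.png',cv2.resize(i,None,fx=s,fy=s,interpolation=cv2.INTER_CUBIC))
E
```

```text
l1 3.6875
l2 3.4705882352941178
```

View pics/l1f.png

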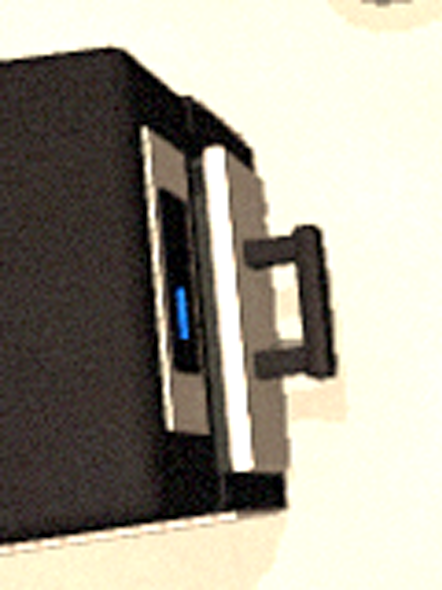

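View pics/l2f.png

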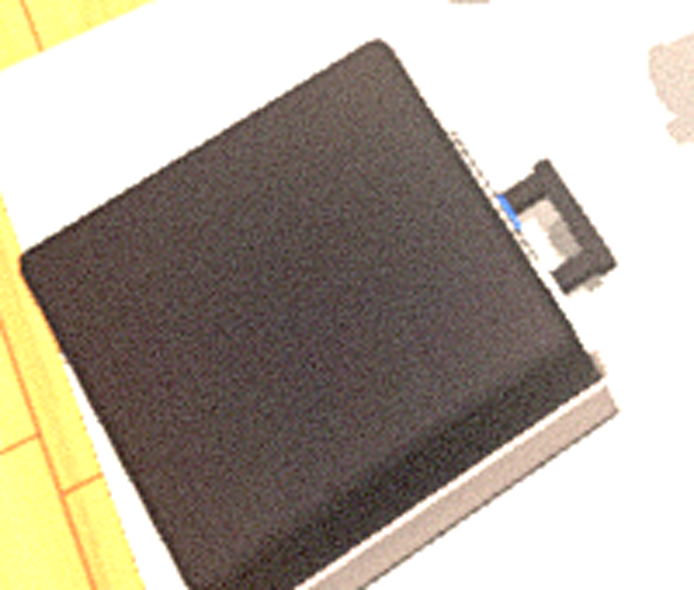

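```bash
python3 - <<'E'
from h import *
p=pickle.load(open('l1.pkl','rb'))
f=lambda u,v,z:ray(p,(100+u/3.6875,150+v/3.6875),z)[:2]
a=f(285,507,0);b=f(252,160,0);print(a,b,np.linalg.norm(a-b))
d=(b-a)/np.linalg.norm(b-a);n=np.array([d[1],-d[0]]);n=n if n[1]<0 else -n;print('n',n)
dist=lambda w:(w-a)@n
print('handle bar outer top edge (exp .062)',dist(f(334,300,.103)),'inner top edge (exp .044)',dist(f(302,300,.103)),'mid',dist(f(314,300,.103)))
for z in(.13,.143):print('panel top outer edge z',z,'(exp .009)',dist(f(242,320,z)),'inner(~-.002)',dist(f(222,320,z)))
S=pickle.load(open('l2.pkl','rb'))
g=lambda u,v,z:ray(S,(60+u/3.4706,210+v/3.4706),z)[:2]
print('side handle corner outer-near top',dist(g(616,266,.103)),dist(g(548,160,.103)),g(616,266,.103),f(334,372,.103))
print('side fryer corner base',g(616,410,0),dist(g(616,410,0)))
E
```

```text
[0.40166453 0.39566536] [0.670025   0.42722665] 0.27021002661181615
n [ 0.11680282 -0.99315512]
handle bar outer top edge (exp .062) 0.07129860336157923 inner top edge (exp .044) 0.04909457751950507 mid 0.05741913563780827
panel top outer edge z 0.13 (exp .009) 0.012889680398336772 inner(~-.002) -0.0005644053310385371
panel top outer edge z 0.143 (exp .009) 0.01609499845837377 inner(~-.002) 0.0028146409513622257
side handle corner outer-near top 0.062277740387107434 0.06444523939155417 [0.48653847 0.34294024] [0.49428704 0.3399343 ]
side fryer corner base [0.40257622 0.39412375] 0.0016375492372425022
```

Request:
carry_out --pt "-0.5 -0.2 1 0 0 0 0" --pt "-0.8 -0.2 1 0 0 0 0" --pt "-0.8 -0.2 1 0 0 0 0" --pt "-0.8 -0.2 0 0 0 0 0" --pt "-0.5 0 0 0 0 0 0" --pt "0 0 0 0 0 0 0" --pt "0 0 0 0 0 0 0"

```text
t: 35.2
tool_pos: [0.472, 0.1362, 0.2648]
tool_rot: [-2.883, -0.179, 0.005]
contact_force: [-0.5, 1.4, 0.1]
opening: 0.0001
```

```bash
python3 look.py m1 top 120,100,400,300;python3 look.py m2 side 60,100,420,310
```

```text
2.0
35.25 [0.4721 0.1361 0.2647] [-0.017 -0.313  1.905  0.252  1.574  1.428] [-0.16  0.45  0.24]
1.9047619047619047
35.3 [0.4722 0.136  0.2645] [-0.017 -0.313  1.905  0.252  1.574  1.428] [ 0.65 -0.47 -0.47]
```

View pics/m1.png

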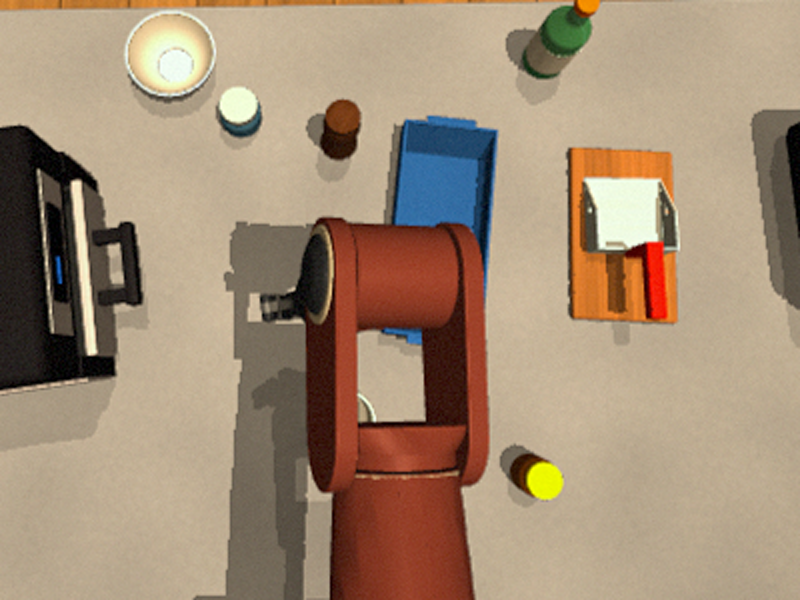

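View pics/m2.png

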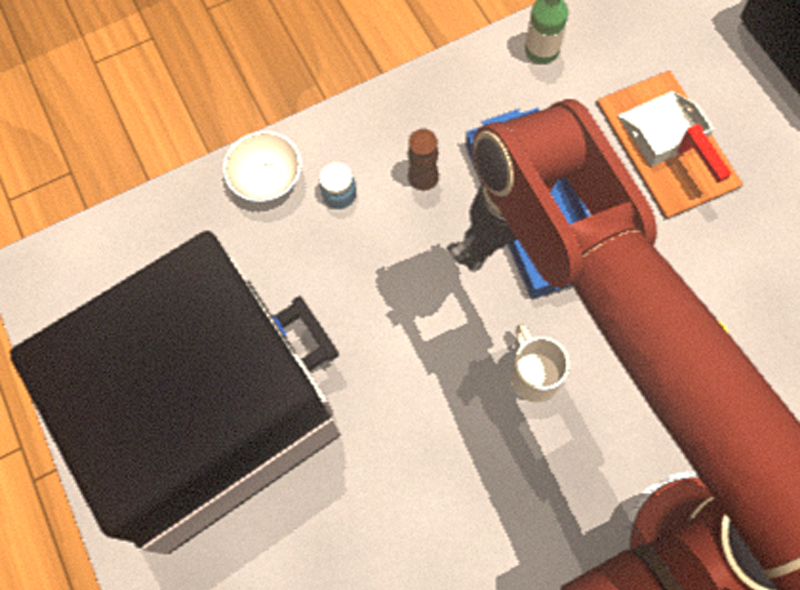

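The basket is shut, the scoop lies flat on the board, the tin is empty, the worktop is clear, and the mill and salt jar are where they started. Handing in.

```bash
python3 -c "
from station import ctrl
print(ctrl.finish_job())"
```

```text
the job is handed in; nothing more can be done
None
```

I scooped all five potatoes out of the tin in one pass and tipped them into the basket. I then put the scoop back on the board, let go of it, and pushed the basket shut. I handed the job in at about 35 s of the 72 s allowed; it reported no verdict.

**Potatoes:** the pictures taken after tipping show all five lying in the basket. The last pictures show none on the worktop. The part of the tin not hidden by the arm is empty. With the basket shut, I could not see the potatoes at the end.

**Scoop:** it is flat on the board, roughly where it started. I felt it touch down at the height expected from the pick-up.

**Mill and salt jar:** both are where they started in the last pictures.

**Basket:** it ran against a hard stop, with 50–70 N at the fingertips. The tool's tilt under that load showed the force was at the tips, so the arm itself was not blocked. My image estimates of how far out it still is disagree a little: about 1 mm from the side view, and 4 mm or more from the top view. One top-view reading, on the edge of the handle bar, came to 9 mm. That would be past the 6 mm limit, but those readings are only good to a few millimetres, so I relied on the stop.

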